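# Set up the kitting stand: tray insert and hanging bins

## Robot

A 7-joint arm with a two-finger parallel gripper is mounted at the origin on a cart in front of the work surface, level with it; the furniture and walls round the work are solid. World frame = base frame: x ahead of the robot, y to its left, z up, the work surface at z = 0. Lengths are in m, angles in rad, forces in N, time in s.
With the tool pointing down it reaches from about 0.4 to 0.9 m from the base axis. Payload 5.6 kg.
Tool frame: the origin (TCP) lies at the centre of the arm's flange, where the gripper is bolted on; the fingertips stand 190 mm ahead of it and the grasp point (between the pads) lies 171 mm ahead of it; z points along the fingers, y is the line along which they close (so a half turn about z gives the same grasp; the last joint's range is limited). The gripper opens to 92 mm and grips with 3 to 60 N. Pads are 20 mm wide; open, the fingers measure 128 mm over their backs; the gripper's body (75 mm by 189 mm) begins 69 mm behind the grasp point.
Start: joints at [1.173, 0.468, -0.012, 1.603, 0.006, 1.071, -0.056], TCP at [0.226, -0.61, 0.405] pointing down, gripper open.
Joint ranges: [-2.53, 2.53], [-0.31, 2.02], [-1.57, 1.55], [0.28, 2.44], [-1.29, 4.43], [0.15, 1.84], [-2.92, 2.92]. Speed limits (rad/s): [2.57, 2.57, 3.14, 3.14, 3.14, 3.14, 3.14].

## Interface

Orientations are given as a 3x3 rotation matrix whose columns are the frame's x, y, z axes.
In Python, from workcell import env gives the robot as it stands.
- The arm moves only by the shell command python3 -m handwheel 'ROWS' [FORCE]. ROWS is JSON, a list of rows, each a list of 7 numbers: the closure, from 0 (fully open) to 1 (shut), then the shift along the tool's x, y, z normalised to -1 to 1, where 1 is 0.02 m, then the turn, a rotation vector about the tool's x, y, z normalised to -1 to 1, where 1 is 2 rad. In form: [[grip, tx, ty, tz, rx, ry, rz], ...]. A call has 1 to 8 rows; each row shifts and turns the commanded pose from where the row before left it, along the tool's axes as they then stand; what a row does not reach is not made up. A row lasts 1/12 s, in which the tool goes at most 41.7 mm and 7.16 degrees, less where a joint would pass 70% of its speed; a pose out of reach is approached as far as the arm can. A call with a number of a shift or a turn outside -1 to 1 is refused whole. A call with a gripper value outside its range is refused whole. The fingers move at their own pace and stop on an object; FORCE is the grip in N (left out, the last holds). Time passes only in rows, so rows that do not move let the fingers close. It gives the time, the measured TCP pose, the force, the opening and the grip force at its end, in the units of the state.
- env.sense(): the state, without advancing time (a new reading comes with each control period).
- env.camera(name): name is "scene" or "top" or "wrist"; returns the picture (400x640x3 uint8, red, green, blue); there is no depth.
- env.camera_params(name): a dict with "mtx" (3x3 intrinsics, pixels), "cam_to_world" (4x4, takes a point from camera to world coordinates). Camera axes: x right, y up, looking along -z (the intrinsics and any distortion apply to the point x, -y, -z); pixel columns grow to the right and rows downward; lengths in m; the calibration is good to about 2 mm. A picture is of the moment at which its call begins: read the wrist's pose just before it. camera_params takes no time and is no camera call; for the wrist camera it gives the pose at the moment of the call.
- env.close_job(): hands the job in; it is judged then, once.
Trained networks look in the newest picture that a camera, given by its name, has taken for a name from the list of things; names that differ only in an ending like _2 or _b are one class to them, and where a whole thing is asked for, a point or a joint stands for the part that bears it (a point fixed in the world has none). Each returns a list of dicts, best first, with "conf" (0 to 1); they miss things now and then, are a little off and sometimes report something else, mostly with a low value. They report only what shows in the picture. A call takes as long as a camera call. They do not tell look-alikes from the thing itself.
- env.recognise(thing, camera): "box" ([left, top, right, bottom] in pixels, round what is visible of it).
- env.regions_of(thing, camera): "region" (400x640 bool, what is visible of it) and "box" ([left, top, right, bottom] in pixels, round what is visible of it).
- env.pinpoint(thing, camera): "centre" ([row, column] in pixels: a listed point, or the origin of a listed thing).
The state is a dict: "t": time; "joint_pos": joint angles; "joint_vel": joint speeds; "joint_torque": joint torques, N m; "eef_pos": TCP position; "eef_rot": TCP orientation; "wrist_force": force on the tool from outside, world axes, zero at the start; "torque": the same for the moment, N m; "opening": finger opening in m; "grasp_force": force on a finger pad.
Only numpy, scipy, OpenCV 4.12 (cv2) and the standard library are available. Lean on these libraries where they do the work, as an engineer would, in place of code of your own. Each camera call takes 0.05 s, during which the arm holds its last target. There are 200 camera calls.

## Task

Set up the kitting stand: first fit the grey tray insert into the pocket at its front, tucking the tray's bare front edge under the lip and then lowering the back until it lies flat. Then hang the bins that are there on the rail, deepest first and one at a time: hook each on at the loading end, left of the black ring, and slide it along the rail until the whole bin is to the right of the ring, before you bring the next, so that they finally hang free in a row from the deepest on the right to the one with the lowest box on the left. Leave the housing, the cup and the scissors where they are.

Things in the scene. Friction and masses are not known exactly. Their poses are not given: they have to be found in the camera images.
- stand: kitting stand, aluminium and grey, fixed: base plate 240 (x) x 360 (y) x 8 mm; origin on its underside, 105 mm behind the front edge, mid width; front is -x, left is +y. A steel rail of 12 mm diameter runs along y at x = +95, z = 180 mm, from y = -158 to +158 mm between two end posts (top z = 196 mm). In front of the rail lies the pocket for the tray
- stand_pocket (a point): centre of the pocket's floor (stand x = -38, y = 0, z = 8 mm), axes as the stand. Inside it measures 114 (x) x 146 (y) mm, walls 10 mm high (top at stand z = 18 mm)
- stand_lip (a point): lip on the pocket's front wall: middle of its underside, above the inner face of the wall (stand x = -95, y = 0, z = 18 mm, so 10 mm over the pocket floor); axes as the stand. The lip is 5 mm thick, 160 mm long, and overhangs the pocket by 10 mm from here in +x
- stand_mark (a point): the mark: a black ring 8 mm wide, flush round the rail; the point is on top of the rail at the ring's middle (stand x = +95, y = +60, z = 186 mm); axes as the stand. A hanging bin's notch top lies at this height. The loading end is the 98 mm of rail on its left (+y), up to the left post
- tray_grip (a point): loose grey tray insert, 0.16 kg: floor plate 110 (x) x 140 (y) x 5 mm with rims 18 mm high that leave a bare tongue of plate 22 mm long at the front (-x) edge; handle rib across the middle, 10 mm thick (x), 60 mm long (y), top 50 mm above the underside. The point is in the rib, 32 mm above the underside, mid tray; axes as the tray, z up
- tray_front (a point): middle of the tray's front edge, in mid-thickness of the floor plate (tray x = -55, y = 0, 2.5 mm above the underside)
- deep_grip (a point): grip tab of the deep bin, its centre: black, 10 mm thick (x), 30 wide (y), 40 tall, on top of the hook, 156 mm above the bin's underside, 32 mm above the notch top. The bin is an open grey box 50 (x) x 40 (y) x 62 mm standing upright; a steel stem at its -x side carries the hook over it. 0.16 kg. Axes as the bin, z up. May be absent
- deep_hook (a point): middle of the top of the notch in the deep bin's hook, 124 mm above the box's underside; rests on the rail when the bin hangs. The notch is open downward, 18 mm wide (x), 12 mm deep, 30 mm long (y); below it a gap 50 mm high, over the box, is open towards the bin's +x: through it the rail comes in. May be absent
- deep: the deep bin; origin at the centre of its box's underside. May be absent
- medium_grip (a point): grip tab of the medium bin, its centre: black, 10 mm thick (x), 30 wide (y), 40 tall, on top of the hook, 142 mm above the bin's underside, 32 mm above the notch top. The bin is an open grey box 50 (x) x 40 (y) x 48 mm standing upright; a steel stem at its -x side carries the hook over it. 0.16 kg. Axes as the bin, z up. May be absent
- medium_hook (a point): middle of the top of the notch in the medium bin's hook, 110 mm above the box's underside; rests on the rail when the bin hangs. The notch is open downward, 18 mm wide (x), 12 mm deep, 30 mm long (y); below it a gap 50 mm high, over the box, is open towards the bin's +x: through it the rail comes in. May be absent
- medium: the medium bin; origin at the centre of its box's underside. May be absent
- shallow_grip (a point): grip tab of the shallow bin, its centre: black, 10 mm thick (x), 30 wide (y), 40 tall, on top of the hook, 128 mm above the bin's underside, 32 mm above the notch top. The bin is an open grey box 50 (x) x 40 (y) x 34 mm standing upright; a steel stem at its -x side carries the hook over it. 0.16 kg. Axes as the bin, z up. May be absent
- shallow_hook (a point): middle of the top of the notch in the shallow bin's hook, 96 mm above the box's underside; rests on the rail when the bin hangs. The notch is open downward, 18 mm wide (x), 12 mm deep, 30 mm long (y); below it a gap 50 mm high, over the box, is open towards the bin's +x: through it the rail comes in. May be absent
- shallow: the shallow bin; origin at the centre of its box's underside. May be absent
- flat_grip (a point): grip tab of the flat bin, its centre: black, 10 mm thick (x), 30 wide (y), 40 tall, on top of the hook, 114 mm above the bin's underside, 32 mm above the notch top. The bin is an open grey box 50 (x) x 40 (y) x 20 mm standing upright; a steel stem at its -x side carries the hook over it. 0.16 kg. Axes as the bin, z up. May be absent
- flat_hook (a point): middle of the top of the notch in the flat bin's hook, 82 mm above the box's underside; rests on the rail when the bin hangs. The notch is open downward, 18 mm wide (x), 12 mm deep, 30 mm long (y); below it a gap 50 mm high, over the box, is open towards the bin's +x: through it the rail comes in. May be absent
- flat: the flat bin; origin at the centre of its box's underside. May be absent
- tray: the tray insert; origin at the centre of its underside
- housing: bystander: black moulded housing, 100 x 55 x 61 mm, stands behind the work; origin at the centre of its underside
- cup: bystander: small white cup, 61 mm wide, 36 mm high, behind the stand; origin at the centre of its underside
- shears: bystander: scissors with orange handles, 70 x 158 x 8 mm, lying in front at the left; origin at the centre of the underside
There are look-alikes about, which are no part of the job. Leave any green look-alike of the shallow alone.

How it is judged:
By the outcome, as a careful person would: the job done as asked, in the order asked, and still so for the second after the job is handed in, with the robot touching nothing.
Of deep, medium, shallow, flat only 3 to 4 are there at a start; the rules pass over those that are not, and their reading is None.
At some moment in a run one of deep, medium, shallow, flat, tray may be knocked a few centimetres aside while the robot is not near it.
It also fails if it takes over 210 s, if anything falls off the work surface, if the arm or the gripper's body presses on something with over 40 N, if the wrist force passes 120 N, or if a joint passes its speed limit or range.

## Working session

There is one attempt and no reset: what is moved stays moved. The work goes in short steps, Python scripts to look and compute and a shell command to move; the robot and the scene stay as the last step left them, time stands still between calls to the robot, and variables do not carry over. Pictures are saved under pics/ and viewed, at most 14 in all, crops included, and the job is handed in when it is done.

```bash
ls; mkdir -p pics; python3 - <<'E'
from workcell import env
import cv2,numpy as np
s=env.sense();print(s['t'],s['eef_pos'],np.round(s['eef_rot'],3).tolist(),s['opening'])
for c in('scene','top'):
    im=env.camera(c);cv2.imwrite(f'pics/{c}0.png',im[:,:,::-1])
    p=env.camera_params(c);print(c,p['mtx'].tolist(),np.round(p['cam_to_world'],3).tolist())
    for n in['stand','stand_pocket','stand_lip','stand_mark','tray','tray_grip','tray_front','deep_grip','medium_grip','shallow_grip','flat_grip','deep','medium','shallow','flat']:
        print(n,[(round(d['conf'],2),np.round(d['centre']).tolist()) for d in env.pinpoint(n,c)[:3]])
print(env.sense()['t'])
E
```

```text
pics
0.0 [ 0.22567181 -0.60929837  0.40372195] [[0.938, 0.347, -0.001], [0.347, -0.938, 0.002], [-0.0, -0.002, -1.0]] 0.09185565101497814
scene [[367.15838596029795, 0.0, 320.7869683678125], [0.0, 367.15838596029795, 199.24275561645035], [0.0, 0.0, 1.0]] [[0.691, 0.567, -0.448, 0.134], [-0.723, 0.53, -0.443, -0.291], [-0.014, 0.63, 0.776, 0.782], [0.0, 0.0, 0.0, 1.0]]
stand [(0.93, [303.0, 403.0])]
stand_pocket [(0.84, [313.0, 392.0]), (0.58, [211.0, 294.0])]
stand_lip [(0.62, [332.0, 373.0])]
stand_mark [(0.93, [215.0, 423.0])]
tray [(0.56, [175.0, 298.0]), (0.18, [168.0, 297.0])]
tray_grip [(0.72, [166.0, 296.0])]
tray_front [(0.84, [189.0, 287.0]), (0.73, [194.0, 232.0]), (0.3, [196.0, 254.0])]
deep_grip [(0.79, [185.0, 252.0])]
medium_grip [(0.81, [159.0, 218.0])]
shallow_grip [(0.96, [246.0, 268.0]), (0.79, [184.0, 327.0]), (0.72, [209.0, 296.0])]
flat_grip [(0.66, [179.0, 247.0])]
deep [(0.78, [226.0, 264.0])]
medium [(0.86, [193.0, 229.0])]
shallow [(0.97, [241.0, 297.0]), (0.9, [271.0, 279.0]), (0.8, [222.0, 324.0])]
flat [(0.61, [206.0, 251.0]), (0.27, [215.0, 294.0])]
top [
[... 230 characters left out ...]
[(0.91, [209.0, 412.0])]
stand_pocket [(0.87, [222.0, 404.0]), (0.41, [226.0, 264.0])]
stand_lip [(0.83, [243.0, 404.0])]
stand_mark [(0.59, [210.0, 413.0]), (0.58, [170.0, 404.0])]
tray [(0.82, [176.0, 270.0]), (0.67, [229.0, 246.0])]
tray_grip [(0.79, [175.0, 269.0])]
tray_front [(0.87, [193.0, 272.0]), (0.52, [221.0, 406.0])]
deep_grip [(0.48, [233.0, 284.0])]
medium_grip [(0.77, [227.0, 238.0])]
shallow_grip [(0.71, [222.0, 318.0]), (0.59, [190.0, 323.0]), (0.47, [255.0, 331.0])]
flat_grip [(0.46, [229.0, 267.0])]
deep [(0.52, [237.0, 288.0])]
medium [(0.85, [229.0, 245.0])]
shallow [(0.57, [197.0, 323.0]), (0.53, [253.0, 328.0]), (0.45, [222.0, 322.0])]
flat [(0.77, [229.0, 267.0])]
1.6
```

```bash
python3 -c "
import cv2
a=cv2.imread('pics/scene0.png')[120:400,170:520];cv2.imwrite('pics/s1.png',cv2.resize(a,(750,600),interpolation=cv2.INTER_CUBIC))
a=cv2.imread('pics/top0.png')[110:310,190:500];cv2.imwrite('pics/t1.png',cv2.resize(a,(800,516),interpolation=cv2.INTER_CUBIC))"
```

```text
(no output)
```

View pics/s1.png

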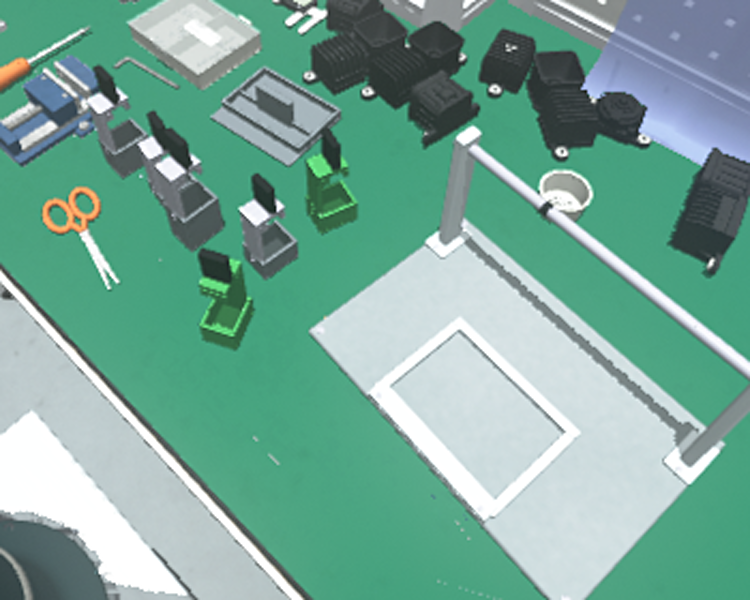

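View pics/t1.png

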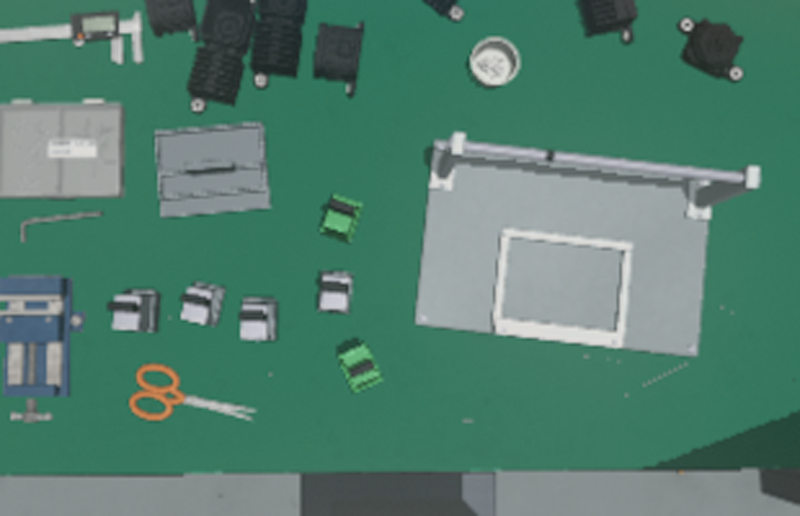

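Four grey bins stand upright. In the top view, by full-image column, they are medium ~242, flat ~268, deep ~289 and shallow ~320. The two green look-alikes are at about (190,323) and (255,331), the tray is at (175,270), and the stand is on the right. Next I'll compute world positions.

```bash
cat >h.py <<'E'
from workcell import env
import numpy as np,cv2
from scipy.optimize import least_squares
def ray(cam,px,P=None):
    p=P or env.camera_params(cam);T=np.array(p['cam_to_world']);r,c=px
    d=np.linalg.inv(p['mtx'])@[c,r,1];return T[:3,3],T[:3,:3]@(d*[1,-1,-1])
def atz(cam,px,z,P=None):
    o,d=ray(cam,px,P);return o+d*(z-o[2])/d[2]
def proj(P,w):
    T=np.array(P['cam_to_world']);c=T[:3,:3].T@(np.asarray(w)-T[:3,3]);c=c*[1,-1,-1]
    q=P['mtx']@c;return np.array([q[1]/q[2],q[0]/q[2]])
def Rz(a):return np.array([[np.cos(a),-np.sin(a),0],[np.sin(a),np.cos(a),0],[0,0,1]])
def fit(obs,x0):
    "obs: list of (P,[row,col],local point); returns x,y,yaw,residual px"
    f=lambda v:np.concatenate([proj(P,Rz(v[2])@np.array(l)+[v[0],v[1],0])-px for P,px,l in obs])
    s=least_squares(f,x0,loss='soft_l1');return s.x,np.round(f(s.x),1)
def goto(g,yaw=None,tilt=0.,reach=.171):
    """units to bring grasp point to g; tool y along yaw direction (tool x = 90deg left of it); tilt>0 lowers front(-x) side"""
    s=env.sense();R=np.array(s['eef_rot']);p=np.array(s['eef_pos'])
    if yaw is None: Rt=R
    else: Rt=Rz(yaw)@cv2.Rodrigues(np.array([0,-tilt,0.]))[0]@np.array([[0,1,0],[1,0,0],[0,0,-1.]])
    t=np.array(g)-Rt[:,2]*reach
    print('t',round(s['t'],1),'shift units',np.round(R.T@(t-p)/.02,2),'turn units',np.round(cv2.Rodrigues(R.T@Rt)[0].ravel()/2,4),'| after turn axes',np.round(Rt.T@(t-p)/.02,2),'grasp now',np.round(p+R[:,2]*reach,4),'F',np.round(s['wrist_force'],1),'op',round(s['opening'],4),round(s['grasp_force'],1))
E
python3 - <<'E'
from h import *
P={c:env.camera_params(c) for c in('scene','top')}
S,T=P['scene'],P['top']
pk,lip,mk=(-.038,0,.008),(-.095,0,.018),(.095,.06,.186)
print('stand',fit([(S,(303,403),(0,0,0)),(S,(313,392),pk),(S,(332,373),lip),(S,(215,423),mk),(T,(209,412),(0,0,0)),(T,(222,404),pk),(T,(243,404),lip),(T,(170,404),mk)],[.4,-.15,0]))
print('tray',fit([(S,(166,296),(0,0,.032)),(S,(189,287),(-.055,0,.0025)),(T,(176,270),(0,0,0)),(T,(175,269),(0,0,.032)),(T,(193,272),(-.055,0,.0025))],[.4,.2,0]))
for n,h,gs,gt,os,ot in[('deep',.156,(185,252),(233,284),(226,264),(237,288)),('medium',.142,(159,218),(227,238),(193,229),(229,245)),('shallow',.128,(209,296),(222,318),(241,297),(222,322)),('flat',.114,(179,247),(229,267),(206,251),(229,267))]:
    print(n,np.round(atz('scene',gs,h),3),np.round(atz('top',gt,h),3),np.round(atz('scene',os,0),3),np.round(atz('top',ot,0),3))
p=env.camera_params('wrist');print(p['mtx'].tolist(),np.round(p['cam_to_world'],3).tolist())
E
```

```text
stand (array([ 0.49057906, -0.18343324, -0.07553202]), array([ 1.5, -1.4,  1.3, -1.3, -1.6,  0.1,  0.2,  0.9,  0.3, -4.1, -1.3,
        3.8, -4.9,  3.7, -0.2, -2.4]))
tray (array([0.6041315 , 0.2710196 , 0.24874943]), array([ 0.9, -0.2, -2.5, -0.8,  0.3,  0.1, -0.2, -0.1, -0.8,  2. ]))
deep [0.419 0.21  0.156] [0.411 0.212 0.156] [0.42  0.202 0.   ] [0.403 0.211 0.   ]
medium [0.422 0.35  0.142] [0.431 0.348 0.142] [0.427 0.359 0.   ] [0.43  0.352 0.   ]
shallow [0.453 0.104 0.128] [0.444 0.113 0.128] [0.447 0.106 0.   ] [0.451 0.1   0.   ]
flat [0.442 0.268 0.114] [0.425 0.266 0.114] [0.439 0.278 0.   ] [0.43 0.28 0.  ]
[[320.57507476980135, 0.0, 325.4038579054853], [0.0, 320.57507476980135, 202.84041318116667], [0.0, 0.0, 1.0]] [[0.346, 0.898, 0.27, 0.302], [-0.938, 0.331, 0.1, -0.581], [0.001, -0.288, 0.958, 0.384], [0.0, 0.0, 0.0, 1.0]]
```

```bash
a='[0,.95,-.85,-.28,0,0,0]'; true
python3 -m handwheel '[[0,0.98,-0.85,-0.6,0,0,0],[0,0.98,-0.85,-0.6,0,0,0],[0,0.98,-0.85,-0.6,0,0,0],[0,0.98,-0.85,-0.6,0,0,0],[0,0.98,-0.85,-0.6,0,0,0],[0,0.98,-0.85,-0.6,0,0,0],[0,0.98,-0.85,-0.6,0,0,0],[0,0.98,-0.85,-0.6,0,0,0]]' >/dev/null
python3 -m handwheel '[[0,0.98,-0.85,0,0,0,0],[0,0.98,-0.85,0,0,0,0],[0,0.98,-0.85,0,0,0,0],[0,0.98,-0.85,0,0,0,0],[0,0.98,-0.85,0,0,0,0],[0,0.98,-0.85,0,0,0,0],[0,0.98,-0.85,0,0,0,0],[0,0.98,-0.85,0,0,0,0]]' >/dev/null
python3 -m handwheel '[[0,0,0,0,0,0,-0.0625],[0,0,0,0,0,0,-0.0625],[0,0,0,0,0,0,-0.0625],[0,0,0,0,0,0,-0.0625],[0,0,0,0,0,0,-0.0625],[0,0,0,0,0,0,-0.0625],[0,0,0,0,0,0,-0.0625],[0,0,0,0,0,0,-0.0625]]'
python3 - <<'E'
from h import *
goto([.45,-.1,.33],-.09)
P=env.camera_params('wrist');im=env.camera('wrist');cv2.imwrite('pics/w1.png',im[:,:,::-1])
for n in['stand','stand_pocket','stand_lip','stand_mark']:
    print(n,[(round(d['conf'],2),np.round(d['centre'],1).tolist()) for d in env.pinpoint(n,'wrist')[:3]])
for n,l in[('c1',(-.105,.18,.008)),('c2',(-.105,-.18,.008)),('lip',(-.095,0,.018)),('mark',(.095,.06,.186)),('pk',(-.038,0,.008))]:
    print(n,proj(P,Rz(-.09)@np.array(l)+[.49,-.183,0]).round())
np.save('P1.npy',P,allow_pickle=True)
E
```

```text
t: 3.6
eef_pos: [0.4253, -0.2455, 0.5008]
eef_rot: [[0.208, 0.978, 0.0], [0.978, -0.208, -0.0], [-0.0, 0.0, -1.0]]
wrist_force: [0.3, 0.6, 0.1]
opening: 0.0918
grasp_force: 0.0
t 3.6 shift units [ 7.37 -0.31 -0.01] turn units [ 0.0001  0.0001 -0.0599] | after turn axes [ 7.35  0.58 -0.01] grasp now [ 0.4253 -0.2455  0.3298] F [0.3 0.6 0.1] op 0.0918 0.0
stand [(0.83, [110.8, 359.1])]
stand_pocket [(0.62, [110.7, 331.4])]
stand_lip [(0.82, [114.0, 290.5])]
stand_mark [(0.92, [24.9, 493.4])]
c1 [-25. 266.]
c2 [237. 305.]
lip [120. 294.]
mark [ 25. 493.]
pk [115. 335.]
```

View pics/w1.png

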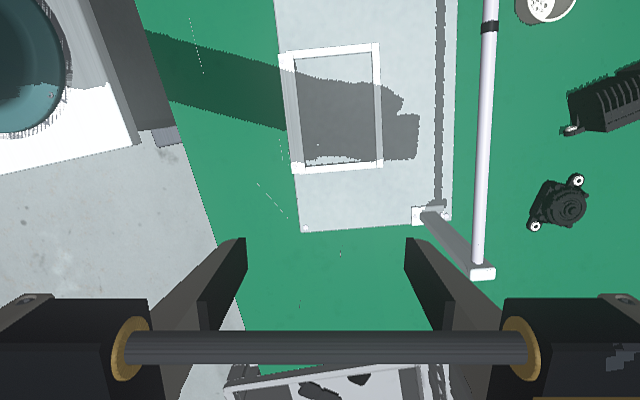

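The wrist view shows the stand's right-front corner at pixel (304,230), its right-back corner at (452,217), the ring at (489,27) and the pocket's back inner corners at (372,54) and (376,160). I'll fit the stand from these and move on to the tray.

```bash
python3 - <<'E'
from h import *
W=np.load('P1.npy',allow_pickle=True).item();S,T=env.camera_params('scene'),env.camera_params('top')
pk,lip,mk=(-.038,0,.008),(-.095,0,.018),(.095,.06,.186)
o=[(S,(313,392),pk),(S,(332,373),lip),(S,(215,423),mk),(T,(222,404),pk),(T,(243,404),lip),
 (W,(110.7,331.4),pk),(W,(114,290.5),lip),(W,(25,493.4),mk),(W,(230,304),(-.105,-.18,.008)),(W,(217,452),(.135,-.18,.008)),(W,(54,372),(.019,.073,.018)),(W,(160,376),(.019,-.073,.018))]
print(fit(o,[.49,-.18,-.09]));print(fit(o[5:],[.49,-.18,-.09]))
E
python3 -m handwheel '[[0,1,0.05,0,0,0,-0.06],[0,1,0.15,0,0,0,0],[0,1,0.15,0,0,0,0],[0,1,0.15,0,0,0,0],[0,1,0.15,0,0,0,0],[0,1,0.15,0,0,0,0],[0,1,0.15,0,0,0,0],[0,1,0.15,0,0,0,0]]' >/dev/null
python3 -m handwheel '[[0,1,0.15,0,0,0,0],[0,1,0.15,0,0,0,0],[0,1,0.15,0,0,0,0],[0,1,0.15,0,0,0,0],[0,1,0.15,0,0,0,0],[0,1,0.15,0,0,0,0],[0,1,0.15,0,0,0,0],[0,1,0.15,0,0,0,0]]' 
python3 - <<'E'
from h import *
goto([.6,.27,.33],0)
P=env.camera_params('wrist');im=env.camera('wrist');cv2.imwrite('pics/w2.png',im[:,:,::-1]);np.save('P2.npy',P,allow_pickle=True)
for n in['tray','tray_grip','tray_front']+[b+e for b in('deep','medium','shallow','flat') for e in('','_grip')]:
    print(n,[(round(d['conf'],2),np.round(d['centre'],1).tolist()) for d in env.pinpoint(n,'wrist')[:3]])
E
```

```text
(array([ 0.48819825, -0.17886386, -0.12296821]), array([ 0.1, -4.2, -3.9, -3.9,  0.3,  1. , -0.6,  1.9, -4.3,  0.9,  0.5,
        1.2,  1. ,  1.5, -1. , -0.5,  2.8, -4.3,  3.2,  0.1, -4.1, -0.6,
       -0.1,  0.1]))
(array([ 0.48832454, -0.17872048, -0.12617316]), array([ 0.3,  1.3,  0.7,  1.5, -0.8, -0.1,  2.5, -4.6,  3.4, -0.2, -4.2,
       -0.4, -0.2,  0. ]))
t: 5.18
eef_pos: [0.5043, 0.0691, 0.5007]
eef_rot: [[0.099, 0.995, 0.0], [0.995, -0.099, -0.0], [-0.0, 0.0, -1.0]]
wrist_force: [0.4, 0.7, -0.8]
opening: 0.0918
grasp_force: 0.0
t 5.2 shift units [ 1.047e+01  3.770e+00 -1.000e-02] turn units [ 0.0001  0.0001 -0.0494] | after turn axes [ 1.005e+01  4.780e+00 -1.000e-02] grasp now [0.5044 0.069  0.3297] F [ 0.4  0.7 -0.8] op 0.0918 0.0
tray [(0.84, [8.6, 385.7])]
tray_grip [(0.64, [12.5, 166.7]), (0.5, [149.1, 271.9])]
tray_front [(0.67, [16.6, 345.2])]
deep [(0.56, [71.9, 252.3]), (0.39, [358.6, 419.3]), (0.18, [8.6, 385.9])]
deep_grip [(0.59, [58.5, 214.3])]
medium []
medium_grip []
shallow [(0.73, [139.4, 346.1]), (0.7, [166.8, 223.6]), (0.57, [139.6, 284.0])]
shallow_grip [(0.92, [151.4, 271.0]), (0.8, [183.4, 191.4]), (0.75, [149.3, 354.5])]
flat [(0.74, [17.6, 258.8])]
flat_grip []
```

View pics/w2.png

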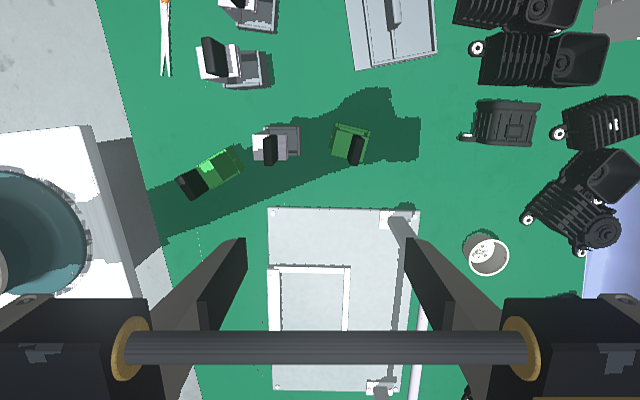

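This view shows the stand corners at (268,207), (420,211) and (271,388), the grey shallow bin at (275,145), the deep bin at (230,65) and the tray's front edge near (395,65). I'll refine the stand with the new corners and go above the tray.

```bash

python3 -m handwheel '[[0,1,0.4,0,0,0,-0.05],[0,1,0.5,0,0,0,0],[0,1,0.5,0,0,0,0],[0,1,0.5,0,0,0,0],[0,1,0.5,0,0,0,0],[0,1,0.5,0,0,0,0],[0,1,0.5,0,0,0,0],[0,1,0.5,0,0,0,0]]' >/dev/null
python3 -m handwheel '[[0,0,0,0,0,0,0],[0,0,0,0,0,0,0]]' 
python3 - <<'E'
from h import *
P=env.camera_params('wrist');im=env.camera('wrist');cv2.imwrite('pics/w3.png',im[:,:,::-1]);np.save('P3.npy',P,allow_pickle=True)
for n in['tray','tray_grip','tray_front']+[b+e for b in('deep','medium','shallow','flat') for e in('','_grip','_hook')]:
    print(n,[(round(d['conf'],2),np.round(d['centre'],1).tolist()) for d in env.pinpoint(n,'wrist')[:3]])
W=np.load('P1.npy',allow_pickle=True).item();V=np.load('P2.npy',allow_pickle=True).item()
pk,lip,mk=(-.038,0,.008),(-.095,0,.018),(.095,.06,.186)
o=[(W,(110.7,331.4),pk),(W,(114,290.5),lip),(W,(27,490),mk),(W,(230,304),(-.105,-.18,.008)),(W,(217,452),(.135,-.18,.008)),(W,(54,372),(.019,.073,.018)),(W,(160,376),(.019,-.073,.018)),
(V,(207,268),(-.105,.18,.008)),(V,(211,420),(.135,.18,.008)),(V,(388,271),(-.105,-.18,.008))]
print(fit(o,[.49,-.18,-.09]))
E
```

```text
t: 6.62
eef_pos: [0.5835, 0.2282, 0.5001]
eef_rot: [[-0.006, 1.0, -0.001], [1.0, 0.006, 0.0], [0.0, -0.001, -1.0]]
wrist_force: [-0.5, -0.5, -0.2]
opening: 0.0916
grasp_force: 0.0
tray [(0.74, [139.2, 341.3])]
tray_grip [(0.84, [136.6, 343.1])]
tray_front [(0.78, [142.4, 304.0])]
deep [(0.83, [178.3, 215.7]), (0.67, [241.6, 432.3])]
deep_grip [(0.77, [209.0, 162.9])]
deep_hook [(0.56, [201.7, 176.4]), (0.34, [118.2, 141.8])]
medium [(0.74, [72.2, 212.5])]
medium_grip [(0.69, [57.7, 163.0]), (0.59, [137.4, 303.9])]
medium_hook [(0.61, [65.5, 178.6])]
shallow [(0.98, [256.0, 182.7]), (0.8, [237.3, 241.0]), (0.64, [240.7, 299.0])]
shallow_grip [(0.95, [285.7, 292.6]), (0.67, [295.9, 143.0])]
shallow_hook [(0.73, [279.7, 156.5]), (0.57, [269.0, 293.6])]
flat [(0.65, [132.7, 224.5])]
flat_grip [(0.63, [141.4, 192.1])]
flat_hook [(0.97, [137.2, 204.1]), (0.6, [61.3, 163.0])]
(array([ 0.48737524, -0.17935443, -0.12711231]), array([ 0.9,  0.7,  1.2,  0.9, -1.6,  2.2,  3. , -5.2,  3.9, -0.9, -3.5,
       -0.9,  0.4, -0.6, -0.7, -1.9, -0.8,  1.1,  2.1,  0.1]))
```

View pics/w3.png

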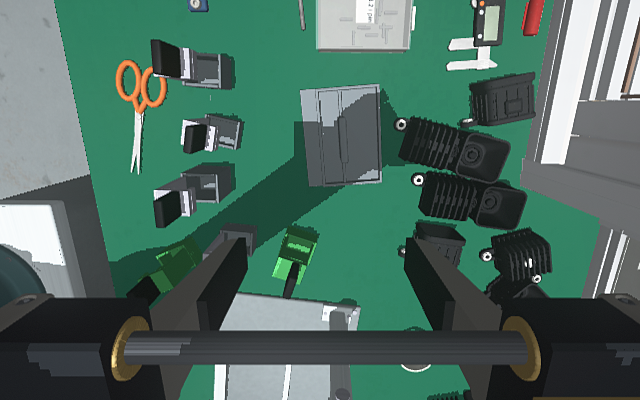

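The picture shows the tray with front corners at (301,90) and (307,187) and back corners at (380,85) and (382,183). The medium, flat and deep bins are on the left in the column (220, 70/130/180).

```bash
python3 - <<'E'
from h import *
W=np.load('P3.npy',allow_pickle=True).item()
v,r=fit([(W,(90,301),(-.055,.07,.005)),(W,(187,307),(-.055,-.07,.005)),(W,(85,380),(.055,.07,.018)),(W,(183,382),(.055,-.07,.018)),(W,(136.6,343.1),(0,0,.032)),(W,(142.4,304),(-.055,0,.0025))],[.6,.27,.0])
print(v,r)
for b,h,g,o in[('deep',.156,(209,163),(178.3,215.7)),('medium',.142,(57.7,163),(72.2,212.5)),('flat',.114,(141.4,192.1),(132.7,224.5))]:print(b,atz('',g,h,W).round(3),atz('',o,0,W).round(3))
goto([*v[:2],.1],v[2])
goto([*v[:2],.034],v[2])
E
```

```text
[0.60604711 0.26589015 0.06874672] [-0.1 -1.   0.   1.  -1.1  0.3  1.5 -0.3  3.4 -0.3 -2.   0.3]
deep [0.41  0.205 0.156] [0.415 0.204 0.   ]
medium [0.425 0.355 0.142] [0.425 0.355 0.   ]
flat [0.432 0.272 0.114] [0.434 0.272 0.   ]
t 7.4 shift units [ 1.92  1.13 11.48] turn units [-0.      0.     -0.0324] | after turn axes [ 1.84  1.25 11.48] grasp now [0.5835 0.2275 0.3296] F [ 0.8 -0.3  0.3] op 0.0916 0.0
t 7.4 shift units [ 1.92  1.13 14.78] turn units [-0.      0.     -0.0324] | after turn axes [ 1.84  1.25 14.78] grasp now [0.5835 0.2275 0.3296] F [ 0.8 -0.3  0.3] op 0.0916 0.0
```

```bash

python3 -m handwheel '[[0.55,1,0.6,1,0,0,-0.0324],[0.55,0.84,0.65,1,0,0,0],[0.55,0,0,1,0,0,0],[0.55,0,0,1,0,0,0],[0.55,0,0,1,0,0,0],[0.55,0,0,1,0,0,0],[0.55,0,0,1,0,0,0],[0.55,0,0,1,0,0,0]]' 20 >/dev/null
python3 -m handwheel '[[0.55,0,0,1,0,0,0],[0.55,0,0,1,0,0,0],[0.55,0,0,1,0,0,0],[0.55,0,0,0,0,0,0],[0.55,0,0,0,0,0,0]]' 
python3 - <<'E'
from h import *
goto([.606,.2659,.036],.0687)
P=env.camera_params('wrist');im=env.camera('wrist');cv2.imwrite('pics/w4.png',im[:,:,::-1])
for n in['tray_grip','tray_front','tray']:
    d=env.pinpoint(n,'wrist')[:2];print(n,[(round(q['conf'],2),np.round(q['centre'],1).tolist(),atz('',q['centre'],{'tray_grip':.032,'tray_front':.0025,'tray':0}[n],P).round(4)) for q in d])
E
```

```text
t: 8.5
eef_pos: [0.6071, 0.2651, 0.2798]
eef_rot: [[-0.069, 0.998, -0.002], [0.998, 0.069, -0.001], [-0.001, -0.002, -1.0]]
wrist_force: [0.7, -0.2, -0.1]
opening: 0.0413
grasp_force: 0.0
t 8.5 shift units [ 0.04 -0.04  3.64] turn units [-0.0011  0.0003  0.0001] | after turn axes [ 0.04 -0.05  3.64] grasp now [0.6067 0.265  0.1088] F [ 0.7 -0.2 -0.1] op 0.0413 0.0
tray_grip [(0.73, [215.3, 326.1], array([0.606 , 0.2686, 0.032 ]))]
tray_front [(0.8, [204.3, 260.5], array([0.5512, 0.2645, 0.0025]))]
tray [(0.66, [205.8, 326.6], array([0.6066, 0.2661, 0.    ]))]
```

View pics/w4.png

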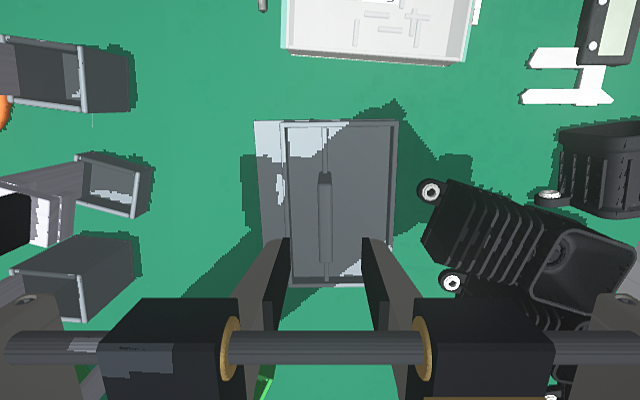

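```bash

python3 -m handwheel '[[0.55,0,0,1,0,0,0],[0.55,0,0,1,0,0,0],[0.55,0,0,1,0,0,0],[0.55,0,0,0.64,0,0,0],[0.55,0,0,0,0,0,0],[1,0,0,0,0,0,0],[1,0,0,0,0,0,0],[1,0,0,0,0,0,0]]' 35
python3 -m handwheel '[[1,0,0,0,0,0,0],[1,0,0,0,0,0,0],[1,0,0,0,0,0,0],[1,0,0,-0.5,0,0,0],[1,0,0,-1,0,0,0],[1,0,0,-1,0,0,0],[1,0,0,-1,0,0,0],[1,0,0,-1,0,0,0]]' 
python3 -m handwheel '[[1,0,0,-1,0,0,0],[1,0,0,-1,0,0,0],[1,0,0,-1,0,0,0],[1,0,0,-1,0,0,0],[1,0,0,-1,0,0,0],[1,0,0,-1,0,0,0],[1,0,0,-1,0,0,0],[1,0,0,-1,0,0,0]]' 
python3 - <<'E'
from h import *
goto([.45,-.1,.28],-.12)
E
```

```text
t: 9.37
eef_pos: [0.6075, 0.2654, 0.2087]
eef_rot: [[-0.069, 0.998, 0.001], [0.998, 0.069, 0.001], [0.0, 0.001, -1.0]]
wrist_force: [-0.2, -1.0, -0.1]
opening: 0.0238
grasp_force: 0.0
t: 10.03
eef_pos: [0.6071, 0.2651, 0.299]
eef_rot: [[-0.069, 0.998, -0.0], [0.998, 0.069, -0.0], [-0.0, -0.0, -1.0]]
wrist_force: [0.9, 0.7, -2.8]
opening: 0.0097
grasp_force: 35.0
t: 10.7
eef_pos: [0.6069, 0.265, 0.4591]
eef_rot: [[-0.069, 0.998, -0.0], [0.998, 0.069, -0.0], [-0.0, -0.0, -1.0]]
wrist_force: [1.1, -0.8, -2.7]
opening: 0.0098
grasp_force: 35.0
t 10.7 shift units [-17.67  -9.08   0.41] turn units [-0.0001  0.0002  0.0945] | after turn axes [-19.06  -5.6    0.4 ] grasp now [0.6069 0.265  0.2881] F [ 1.1 -0.8 -2.7] op 0.0098 35.0
```

```bash

python3 -m handwheel '[[1,-1,-0.5,0,0,0,0.06],[1,-1,-0.4,0,0,0,0.0345],[1,-1,-0.3,0,0,0,0],[1,-1,-0.3,0,0,0,0],[1,-1,-0.3,0,0,0,0],[1,-1,-0.3,0,0,0,0],[1,-1,-0.3,0,0,0,0],[1,-1,-0.3,0,0,0,0]]' >/dev/null
python3 -m handwheel '[[1,0,0,0,0,0,0],[1,0,0,0,0,0,0]]'
python3 - <<'E'
from h import *
V=np.load('P2.npy',allow_pickle=True).item();S,T=env.camera_params('scene'),env.camera_params('top')
f=lambda r,c:(110+r/2.58,190+c/2.58)
o=[(V,(207,268),(-.105,.18,.008)),(V,(211,420),(.135,.18,.008)),(V,(388,271),(-.105,-.18,.008)),
(T,f(325,415),(-.105,.18,.008)),(T,f(355,695),(-.105,-.18,.008)),(T,f(236,510),(.019,.073,.018)),(T,f(248,626),(.019,-.073,.018)),(T,f(155,550),(.095,.06,.186)),
(S,(120+330/2.143,170+313/2.143),(-.105,.18,.008)),(S,(120+207/2.143,170+547/2.143),(.095,.06,.186))]
print(fit(o,[.49,-.18,-.1]))
goto([.45,-.1,.28],-.12)
P=env.camera_params('wrist');im=env.camera('wrist');cv2.imwrite('pics/w5.png',im[:,:,::-1]);np.save('P5.npy',P,allow_pickle=True)
E
```

```text
t: 11.53
eef_pos: [0.5392, 0.1092, 0.4583]
eef_rot: [[0.122, 0.993, 0.001], [0.993, -0.122, -0.001], [-0.001, 0.001, -1.0]]
wrist_force: [-0.5, 0.4, -2.5]
opening: 0.0099
grasp_force: 35.0
(array([ 0.4877887 , -0.18176416, -0.12809245]), array([ 0.7, -1.3,  0.8,  1.4,  3. ,  0.4, -0.6, -1.1,  1. ,  0.5, -0.2,
       -0.9,  0.5, -1.3, -0.2, -0.3, -0.4, -3.2, -0.3,  0.1]))
t 11.5 shift units [-10.93  -3.15   0.37] turn units [ 0.0003  0.0003 -0.0011] | after turn axes [-10.92  -3.17   0.37] grasp now [0.5393 0.1091 0.2873] F [-0.5  0.4 -2.5] op 0.0099 35.0
```

View pics/w5.png

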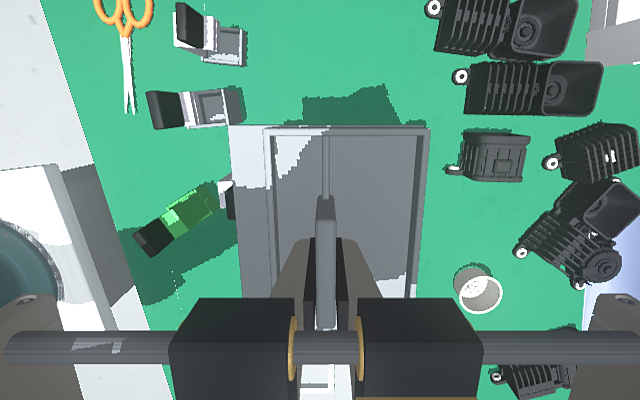

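The picture shows the tray held square in the fingers, with its left corners at (229,126) and (430,126). I'll check the in-hand offset and plan the approach above the pocket.

```bash
python3 - <<'E'
from h import *
P=np.load('P5.npy',allow_pickle=True).item()
z=.2496
v,r=fit([(P,(126,229),(-.055,.07,z+.005)),(P,(127,430),(.055,.07,z+.018)),(P,(128,266),(-.033,.07,z+.018))],[.54,.11,-.12]);print(v,r)
g=np.array([.5393,.1091]);print('tray offset in tray axes',(Rz(v[2]).T[:2,:2]@(v[:2]-g)))
sy=-.1275;S=np.array([.4877,-.1807,0])
# front edge bottom at stand x=-.095+.014 ; tilt 15deg, underside front 6 mm over floor+lip...
for tilt,fx,fz in[(0.26,-.079,.060),(.26,-.079,.0125)]:
    # tray front-bottom corner at (fx,fz); grasp relative to it in tray frame (.055,0,.0377)
    c,s=np.cos(tilt),np.sin(tilt)
    gx=fx+.055*c-.0377*s; gz=fz+.055*s+.0377*c
    w=S+Rz(sy)@np.array([gx,0,gz]);print(w);goto(w,sy,tilt)
E
```

```text
[ 0.54004623  0.11031057 -0.12048287] [ 0.3 -0.1  0.2  4.  -0.3 -1.8]
tray offset in tray axes [0.00059532 0.00129148]
[ 0.452448   -0.17618086  0.11057233]
t 11.6 shift units [-14.73  -4.79   9.12] turn units [-0.1296 -0.0006  0.0034] | after turn axes [-14.76  -6.88   7.62] grasp now [0.5395 0.1103 0.2874] F [-0.2  0.9 -2.5] op 0.0096 35.0
[ 0.452448   -0.17618086  0.06307233]
t 11.6 shift units [-14.73  -4.8   11.49] turn units [-0.1296 -0.0006  0.0034] | after turn axes [-14.76  -7.49   9.91] grasp now [0.5395 0.1103 0.2874] F [-0.2  0.9 -2.5] op 0.0096 35.0
```

```bash

python3 -m handwheel '[[1,-0.99,-0.32,0,0,0,0],[1,-0.99,-0.32,0,0,0,0],[1,-0.99,-0.32,0,0,0,0],[1,-0.99,-0.32,0,0,0,0],[1,-0.99,-0.32,0,0,0,0],[1,-0.99,-0.32,0,0,0,0],[1,-0.99,-0.32,0,0,0,0],[1,-0.99,-0.32,0,0,0,0]]' >/dev/null
python3 -m handwheel '[[1,-0.99,-0.32,0,0,0,0],[1,-0.99,-0.32,0,0,0,0],[1,-0.99,-0.32,0,0,0,0],[1,-0.99,-0.32,0,0,0,0],[1,-0.99,-0.32,0,0,0,0],[1,-0.99,-0.32,0,0,0,0],[1,-0.99,-0.32,0,0,0,0],[1,0,0,0,0,0,0]]' >/dev/null
python3 -m handwheel '[[1,0,0,1,-0.05,0,0.0017],[1,0,-1,1,-0.05,0,0.0017],[1,0,-1,1,-0.03,0,0],[1,0,0,1,0,0,0],[1,0,0,1,0,0,0],[1,0,0,0,0,0,0],[1,0,0,0,0,0,0]]'
cat >pl.py <<'E'
from h import *
import sys
sy=-.1275;S=np.array([.4877,-.1807,0])
def tr(tilt,fx,fz,dy=-.0013,hg=.0377):
    c,s=np.cos(tilt),np.sin(tilt)
    goto(S+Rz(sy)@np.array([fx+.055*c-hg*s,dy,fz+.055*s+hg*c]),sy,tilt)
E
python3 - <<'E'
from pl import *
tr(.26,-.079,.06);tr(.26,-.079,.0125);tr(.26,-.095,.0085)
E
```

```text
t: 13.5
eef_pos: [0.3862, -0.1691, 0.3535]
eef_rot: [[0.124, 0.959, 0.254], [0.992, -0.12, -0.029], [0.002, 0.255, -0.967]]
wrist_force: [-0.1, 0.1, -1.4]
opening: 0.0097
grasp_force: 35.0
t 13.5 shift units [-0.01  0.1   4.04] turn units [-0.0009 -0.0016  0.0012] | after turn axes [0.01 0.1  4.04] grasp now [ 0.4296 -0.1741  0.1881] F [-0.1  0.1 -1.4] op 0.0097 35.0
t 13.5 shift units [-0.01 -0.5   6.34] turn units [-0.0009 -0.0016  0.0012] | after turn axes [ 0.01 -0.52  6.34] grasp now [ 0.4296 -0.1741  0.1881] F [-0.1  0.1 -1.4] op 0.0097 35.0
t 13.5 shift units [-0.01 -1.33  6.33] turn units [-0.0009 -0.0016  0.0012] | after turn axes [ 0.01 -1.34  6.33] grasp now [ 0.4296 -0.1741  0.1881] F [-0.1  0.1 -1.4] op 0.0097 35.0
```

```bash

python3 -m handwheel '[[1,0,0.03,1,0,0,0],[1,0,0.03,1,0,0,0],[1,0,0,1,0,0,0],[1,0,0,1,0,0,0],[1,0,0,0.7,0,0,0],[1,0,-0.2,0,0,0,0],[1,0,0,0,0,0,0]]'
python3 - <<'E'
from pl import *
tr(.26,-.079,.0125);tr(.26,-.095,.0085)
im=env.camera('scene');cv2.imwrite('pics/s6.png',cv2.resize(im[200:380,290:530,::-1],(800,600),interpolation=cv2.INTER_CUBIC))
E
```

```text
t: 14.08
eef_pos: [0.4069, -0.1724, 0.2625]
eef_rot: [[0.126, 0.959, 0.254], [0.992, -0.122, -0.031], [0.001, 0.256, -0.967]]
wrist_force: [-0.3, 0.7, -1.2]
opening: 0.0097
grasp_force: 35.0
t 14.1 shift units [ 0.03 -0.35  1.68] turn units [-0.0005 -0.0006  0.0006] | after turn axes [ 0.04 -0.36  1.68] grasp now [ 0.4503 -0.1777  0.0972] F [-0.3  0.7 -1.2] op 0.0097 35.0
t 14.1 shift units [ 0.04 -1.18  1.66] turn units [-0.0005 -0.0006  0.0006] | after turn axes [ 0.04 -1.18  1.66] grasp now [ 0.4503 -0.1777  0.0972] F [-0.3  0.7 -1.2] op 0.0097 35.0
```

View pics/s6.png

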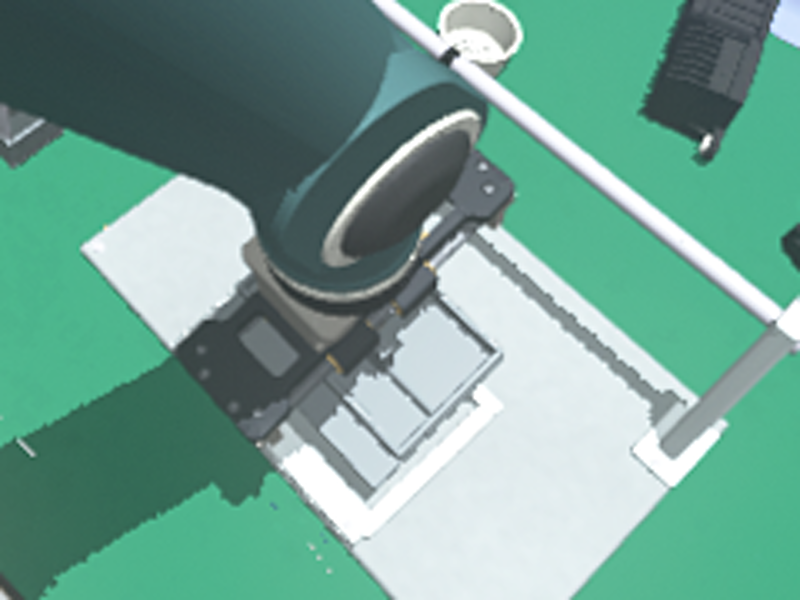

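The tray is tilted over the pocket, its front-right corner near (370,505), just inside the lip. Next I'll lower the front edge, check force, then tuck it.

```bash

python3 -m handwheel '[[1,0.02,-0.15,0.6,0,0,0],[1,0.02,-0.15,0.5,0,0,0],[1,0,0,0.3,0,0,0],[1,0,0,0.1,0,0,0],[1,0,0,0.05,0,0,0],[1,0,0,0,0,0,0]]'
python3 - <<'E'
from pl import *
tr(.26,-.079,.0125);tr(.26,-.095,.0095)
E
```

```text
t: 14.63
eef_pos: [0.4095, -0.1724, 0.2313]
eef_rot: [[0.127, 0.958, 0.256], [0.992, -0.122, -0.032], [0.0, 0.258, -0.966]]
wrist_force: [0.6, -0.8, -2.4]
opening: 0.0094
grasp_force: 35.0
t 14.6 shift units [ 0.02 -0.08  0.13] turn units [ 0.0006 -0.0002  0.0002] | after turn axes [ 0.02 -0.08  0.13] grasp now [ 0.4533 -0.178   0.0661] F [ 0.6 -0.8 -2.4] op 0.0094 35.0
t 14.6 shift units [ 0.02 -0.89  0.07] turn units [ 0.0006 -0.0002  0.0002] | after turn axes [ 0.02 -0.89  0.07] grasp now [ 0.4533 -0.178   0.0661] F [ 0.6 -0.8 -2.4] op 0.0094 35.0
```

```bash

python3 -m handwheel '[[1,0,-0.05,0.12,0,0,0],[1,0,-0.03,0.1,0,0,0],[1,0,0,0,0,0,0]]' | grep -E 'pos|wrist'
python3 -m handwheel '[[1,0,-0.02,0.07,0,0,0],[1,0,0,0,0,0,0]]' | grep -E 'pos|wrist'
python3 -m handwheel '[[1,0,-0.02,0.07,0,0,0],[1,0,0,0,0,0,0]]' | grep -E 'pos|wrist'
python3 - <<'E'
from pl import *
tr(.26,-.079,.0125);tr(.26,-.095,.0085)
E
```

```text
eef_pos: [0.4085, -0.1723, 0.2259]
wrist_force: [0.7, 0.1, -2.6]
eef_pos: [0.4086, -0.1723, 0.2244]
wrist_force: [-0.7, 0.0, -1.6]
eef_pos: [0.4088, -0.1723, 0.2233]
wrist_force: [-1.2, 0.7, 1.4]
t 15.2 shift units [ 0.02  0.06 -0.25] turn units [ 0.0002 -0.0003  0.0002] | after turn axes [ 0.02  0.06 -0.25] grasp now [ 0.4524 -0.1778  0.058 ] F [-1.2  0.7  1.4] op 0.0098 35.0
t 15.2 shift units [ 0.02 -0.77 -0.26] turn units [ 0.0002 -0.0003  0.0002] | after turn axes [ 0.02 -0.77 -0.26] grasp now [ 0.4524 -0.1778  0.058 ] F [-1.2  0.7  1.4] op 0.0098 35.0
```

```bash

python3 -m handwheel '[[1,0,0,-0.05,0,0,0],[1,0,-0.2,-0.05,0,0,0],[1,0,-0.2,-0.05,0,0,0],[1,0,0,0,0,0,0]]' | grep -E 'pos|wrist'
python3 -m handwheel '[[1,0,-0.1,-0.026,0,0,0],[1,0,-0.1,-0.026,0,0,0],[1,0,0,0,0,0,0]]' | grep -E 'pos|wrist'
python3 -m handwheel '[[1,0,-0.07,-0.018,0,0,0],[1,0,0,0,0,0,0]]' | grep -E 'pos|wrist'
python3 - <<'E'
from pl import *
tr(.26,-.095,.0085)
E
```

```text
eef_pos: [0.3989, -0.171, 0.2237]
wrist_force: [-1.0, 0.3, -1.8]
eef_pos: [0.3956, -0.1707, 0.2238]
wrist_force: [-0.5, -0.3, -2.2]
eef_pos: [0.3949, -0.1705, 0.2241]
wrist_force: [1.7, 0.6, -2.5]
t 16.0 shift units [ 0.02 -0.1  -0.04] turn units [ 0.0006 -0.0003  0.0003] | after turn axes [ 0.02 -0.1  -0.04] grasp now [ 0.4387 -0.176   0.0589] F [ 1.7  0.6 -2.5] op 0.0097 35.0
```

```bash

python3 -m handwheel '[[1,0,-0.07,-0.018,0,0,0],[1,0,0,0,0,0,0]]' | grep -E 'pos|wrist'
python3 -m handwheel '[[1,0,-0.05,-0.01,0,0,0],[1,0,0,0,0,0,0]]' | grep -E 'pos|wrist'
python3 - <<'E'
from pl import *
tr(.26,-.095,.0085)
for a in(.17,.08,0):tr(a,-.094,.0085)
E
```

```text
eef_pos: [0.3942, -0.1704, 0.2243]
wrist_force: [4.3, -0.2, -4.5]
eef_pos: [0.3938, -0.1704, 0.2245]
wrist_force: [7.0, 0.5, -6.6]
t 16.3 shift units [ 0.02 -0.05 -0.01] turn units [ 0.0025 -0.0003  0.0005] | after turn axes [ 0.02 -0.05 -0.01] grasp now [ 0.4382 -0.176   0.0594] F [ 7.   0.5 -6.6] op 0.0095 35.0
t 16.3 shift units [0.02 0.92 0.3 ] turn units [ 0.0475 -0.0003  0.0005] | after turn axes [0.02 0.95 0.21] grasp now [ 0.4382 -0.176   0.0594] F [ 7.   0.5 -6.6] op 0.0095 35.0
t 16.3 shift units [0.02 1.82 0.68] turn units [ 0.0925 -0.0003  0.0005] | after turn axes [0.02 1.91 0.33] grasp now [ 0.4382 -0.176   0.0594] F [ 7.   0.5 -6.6] op 0.0095 35.0
t 16.3 shift units [0.02 2.58 1.08] turn units [ 0.1325 -0.0003  0.0005] | after turn axes [0.02 2.77 0.36] grasp now [ 0.4382 -0.176   0.0594] F [ 7.   0.5 -6.6] op 0.0095 35.0
```

```bash

python3 -m handwheel '[[1,0,0.07,0,0,0,0],[1,0,0.43,0.15,0.0225,0,0],[1,0,0.45,0.15,0.0225,0,0],[1,0,0,0,0,0,0]]' | grep -E 'pos|wrist'
python3 - <<'E'
from pl import *
for a in(.13,.06,0):tr(a,-.094,.0085)
E
```

```text
eef_pos: [0.414, -0.1729, 0.223]
wrist_force: [-1.0, 0.7, -2.3]
t 16.6 shift units [0.02 0.37 0.09] turn units [ 0.0204 -0.0003  0.0005] | after turn axes [0.02 0.37 0.07] grasp now [ 0.4428 -0.1765  0.0545] F [-1.   0.7 -2.3] op 0.0101 35.0
t 16.6 shift units [0.02 1.08 0.33] turn units [ 0.0554 -0.0003  0.0005] | after turn axes [0.02 1.11 0.21] grasp now [ 0.4428 -0.1765  0.0545] F [-1.   0.7 -2.3] op 0.0101 35.0
t 16.6 shift units [0.02 1.68 0.59] turn units [ 0.0854 -0.0002  0.0005] | after turn axes [0.02 1.76 0.29] grasp now [ 0.4428 -0.1765  0.0545] F [-1.   0.7 -2.3] op 0.0101 35.0
```

```bash

python3 -m handwheel '[[1,0,0.37,0.09,0.0204,0,0],[1,0,0.35,0.11,0.0175,0,0],[1,0,0.36,0.12,0.0175,0,0],[1,0,0,0,0,0,0]]' | grep -E 'pos|wrist'
python3 - <<'E'
from pl import *
for a in(.06,.03,0):tr(a,-.094,.0085)
E
```

```text
eef_pos: [0.436, -0.1756, 0.2194]
wrist_force: [5.3, 0.1, 2.3]
t 17.0 shift units [ 0.01  0.02 -0.03] turn units [ 0.0013 -0.0003  0.0006] | after turn axes [ 0.01  0.02 -0.03] grasp now [ 0.4466 -0.1769  0.0488] F [5.3 0.1 2.3] op 0.0103 35.0
t 17.0 shift units [0.01 0.33 0.05] turn units [ 0.0163 -0.0003  0.0006] | after turn axes [0.01 0.33 0.04] grasp now [ 0.4466 -0.1769  0.0488] F [5.3 0.1 2.3] op 0.0103 35.0
t 17.0 shift units [0.01 0.64 0.15] turn units [ 0.0313 -0.0003  0.0006] | after turn axes [0.01 0.65 0.11] grasp now [ 0.4466 -0.1769  0.0488] F [5.3 0.1 2.3] op 0.0103 35.0
```

```bash

python3 -m handwheel '[[1,0,0.38,0.03,0.0163,0,0],[1,0,0.34,0.06,0.015,0,0],[1,0,0,0,0,0,0]]' | grep -E 'pos|wrist'
python3 - <<'E'
from pl import *
tr(0,-.093,.0085)
im=env.camera('scene');cv2.imwrite('pics/s7.png',cv2.resize(im[200:380,290:530,::-1],(800,600),interpolation=cv2.INTER_CUBIC))
E
```

```text
eef_pos: [0.4491, -0.1773, 0.2178]
wrist_force: [5.9, -0.8, 0.8]
t 17.2 shift units [0.01 0.03 0.03] turn units [-0.0009 -0.0004  0.0005] | after turn axes [0.01 0.03 0.03] grasp now [ 0.4489 -0.1772  0.0468] F [ 5.9 -0.8  0.8] op 0.0097 35.0
```

View pics/s7.png

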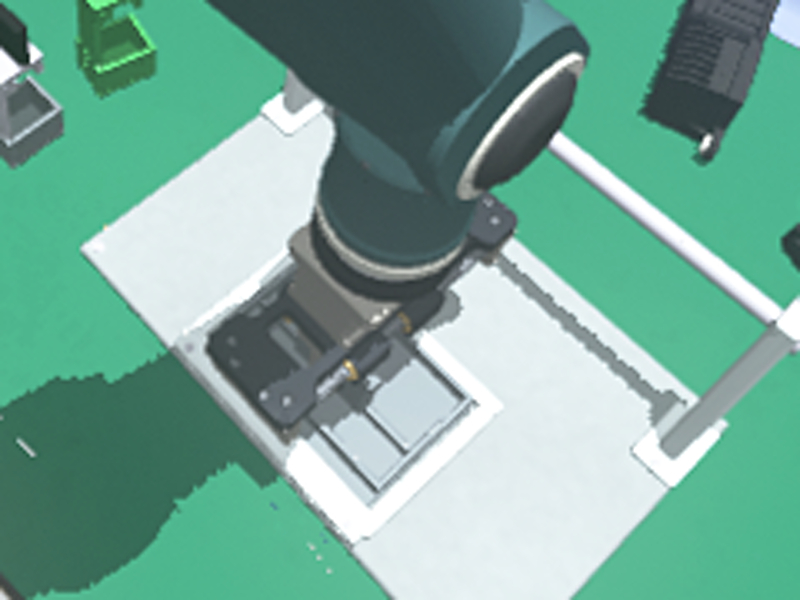

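The tray sits inside the pocket walls with its front under the lip. I'll press it lightly, release, retreat upward and confirm.

```bash

python3 -m handwheel '[[1,0,0.06,0.05,0,0,0],[1,0,0,0.05,0,0,0],[1,0,0,0,0,0,0]]' | grep -E 'pos|wrist'
python3 -m handwheel '[[0.75,0,0,0,0,0,0],[0.55,0,0,0,0,0,0],[0.55,0,0,0,0,0,0],[0.55,0,0,0,0,0,0]]' | grep -E 'pos|wrist|open'
python3 -m handwheel '[[0.55,0,0,-0.5,0,0,0],[0.55,0,0,-1,0,0,0],[0.55,0,0,-1,0,0,0],[0.55,0,0,-1,0,0,0],[0.55,0,0,-1,0,0,0],[0.55,0,0,-1,0,0,0],[0.55,0,0,-1,0,0,0],[0.55,0,0,-1,0,0,0]]' | grep -E 'pos|wrist'
python3 -m handwheel '[[0.4,1,0,-1,0,0,0],[0.4,1,0,-1,0,0,0],[0.4,1,0,-1,0,0,0],[0.4,1,0,-1,0,0,0],[0.4,1,0,-1,0,0,0],[0.4,1,0,-1,0,0,0],[0.4,0,0,0,0,0,0],[0.4,0,0,0,0,0,0]]' | grep -E 'pos|wrist'
python3 - <<'E'
from pl import *
P=env.camera_params('wrist');im=env.camera('wrist');cv2.imwrite('pics/w8.png',im[:,:,::-1]);np.save('P8.npy',P,allow_pickle=True)
for n in['tray','tray_grip','tray_front','stand','stand_mark','deep','deep_grip']:
    print(n,[(round(d['conf'],2),np.round(d['centre'],1).tolist()) for d in env.pinpoint(n,'wrist')[:2]])
W=lambda l:proj(P,S+Rz(sy)@np.array(l)).round()
print('pred rib top ends',W((-.038,.03,.058)),W((-.038,-.03,.058)),'back inner',W((.019,.073,.018)),W((.019,-.073,.018)),'base',W((-.105,.18,.008)),W((-.105,-.18,.008)),'mark',W((.095,.06,.186)))
im=env.camera('scene')
for n in['deep','deep_grip','medium','shallow','flat']:
    print(n,[(round(d['conf'],2),np.round(d['centre'],1).tolist()) for d in env.pinpoint(n,'scene')[:2]])
E
```

```text
eef_pos: [0.4492, -0.1775, 0.2163]
wrist_force: [3.0, -0.2, 4.0]
eef_pos: [0.4486, -0.1775, 0.2154]
wrist_force: [0.1, 0.5, 0.2]
opening: 0.0343
eef_pos: [0.4495, -0.1775, 0.3674]
wrist_force: [0.8, 0.1, 0.3]
eef_pos: [0.4653, -0.0579, 0.4871]
wrist_force: [-0.6, -1.7, -0.1]
tray [(0.78, [242.8, 321.8]), (0.62, [165.1, 513.2])]
tray_grip [(0.97, [249.1, 325.3])]
tray_front [(0.8, [243.1, 288.0])]
stand [(0.77, [241.4, 350.1])]
stand_mark [(0.56, [255.6, 467.0])]
deep [(0.41, [250.4, 328.2])]
deep_grip [(0.34, [239.0, 351.2])]
pred rib top ends [236. 326.] [275. 326.] back inner [198. 365.] [286. 362.] base [122. 278.] [338. 287.] mark [259. 464.]
deep [(0.73, [332.8, 368.4]), (0.7, [226.0, 261.0])]
deep_grip [(0.75, [186.1, 250.9]), (0.5, [211.5, 423.0])]
medium [(0.68, [190.9, 231.6]), (0.41, [217.8, 425.7])]
shallow [(0.83, [242.0, 295.7]), (0.62, [221.3, 324.9])]
flat [(0.8, [205.0, 248.9]), (0.5, [168.0, 221.4])]
```

View pics/w8.png

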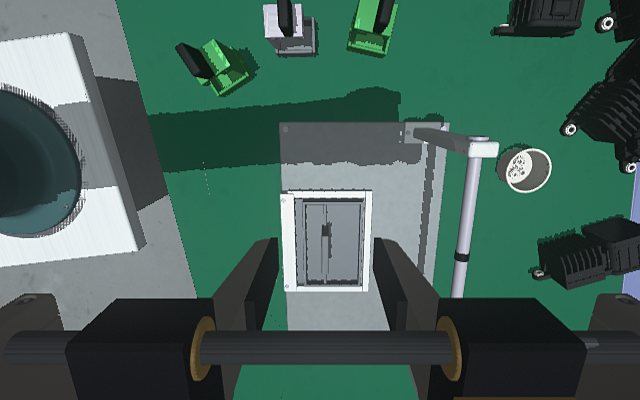

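The tray lies flat in the pocket, with the rib at (326,245) as predicted and the ring at (461,257). On to the deep bin.

```bash

python3 -m handwheel '[[0.3,0.96,-0.38,0,0,0,0],[0.3,0.96,-0.38,0,0,0,0],[0.3,0.96,-0.38,0,0,0,0],[0.3,0.96,-0.38,0,0,0,0],[0.3,0.96,-0.38,0,0,0,0],[0.3,0.96,-0.38,0,0,0,0],[0.3,0.96,-0.38,0,0,0,0],[0.3,0.96,-0.38,0,0,0,0]]' >/dev/null
python3 -m handwheel '[[0.3,0,0,0,0,0,0],[0.3,0,0,0,0,0,0]]' | grep pos
python3 - <<'E'
from pl import *
P=env.camera_params('wrist');im=env.camera('wrist');cv2.imwrite('pics/w9.png',im[:,:,::-1]);np.save('P9.npy',P,allow_pickle=True)
for b,h in[('deep',.156),('shallow',.128),('flat',.114),('medium',.142)]:
  for e,z in(('',0),('_grip',h),('_hook',h-.032)):
    print(b+e,[(round(d['conf'],2),np.round(d['centre'],1).tolist(),atz('',d['centre'],z,P)[:2].round(4).tolist()) for d in env.pinpoint(b+e,'wrist')[:3]])
E
```

```text
eef_pos: [0.4245, 0.102, 0.4863]
deep [(0.69, [89.5, 308.7], [0.4127, 0.2083]), (0.53, [336.7, 364.8], [0.4525, -0.205]), (0.43, [35.6, 225.4], [0.3136, 0.2882])]
deep_grip [(0.67, [87.5, 298.3], [0.4106, 0.2029]), (0.35, [33.8, 317.7], [0.434, 0.2444])]
deep_hook [(0.68, [85.1, 304.3], [0.4145, 0.2064]), (0.52, [330.9, 328.1], [0.4022, -0.0871]), (0.51, [324.7, 358.0], [0.4406, -0.0826])]
shallow [(0.9, [187.9, 282.4], [0.3541, 0.0756]), (0.68, [157.2, 341.2], [0.4466, 0.1103]), (0.57, [156.1, 405.7], [0.5398, 0.1002])]
shallow_grip [(0.93, [174.2, 348.0], [0.4482, 0.1113]), (0.82, [175.7, 435.8], [0.5415, 0.0979]), (0.69, [209.7, 269.0], [0.3571, 0.0825])]
shallow_hook [(0.94, [167.8, 344.2], [0.446, 0.1126]), (0.89, [199.8, 270.0], [0.3533, 0.0851]), (0.88, [166.5, 425.6], [0.5402, 0.1023])]
flat [(0.88, [34.3, 319.9], [0.4369, 0.2741])]
flat_grip [(0.91, [12.3, 314.2], [0.4331, 0.2718])]
flat_hook [(0.74, [19.0, 315.9], [0.434, 0.2733])]
medium [(0.54, [91.3, 309.9], [0.414, 0.2058])]
medium_grip []
medium_hook []
```

View pics/w9.png

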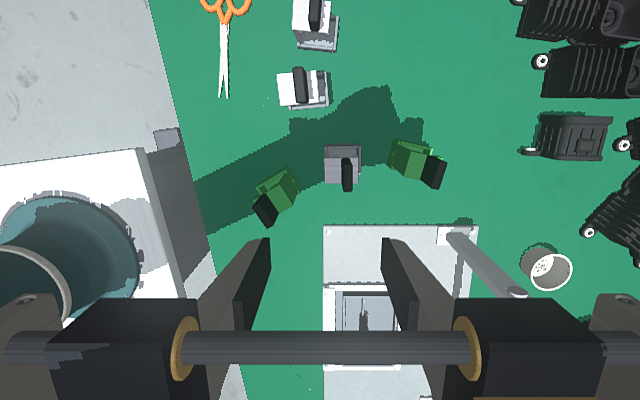

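The deep bin's tab is at (299,88) and its box extends to the right, so it opens towards +x; the shallow bin is at (341,165). I'll get tab yaws by fitting the tab cuboid to dark pixels.

```bash
cat >>h.py <<'E'
from scipy.optimize import differential_evolution
def tabfit(im,P,h,xy,rng=.015):
    "fit the black tab cuboid (10x30x40, centre height h) to dark pixels near xy"
    c=proj(P,[*xy,h]);k=6;r0,c0=int(max(c[0]-45,0)),int(max(c[1]-45,0))
    sub=im[r0:r0+90,c0:c0+90].max(2)
    up=cv2.resize(sub,None,fx=k,fy=k,interpolation=cv2.INTER_LINEAR)<62
    pts=np.array([(a,b,d) for a in(-.005,.005) for b in(-.015,.015) for d in(-.02,.02)])
    def cost(v):
        q=(np.array([proj(P,Rz(v[2])@p+[v[0],v[1],h]) for p in pts])-[r0,c0]+.5)*k
        hull=cv2.convexHull(q[:,::-1].astype(np.int32));m=np.zeros(up.shape,np.uint8);cv2.fillConvexPoly(m,hull,1)
        d=cv2.dilate(m,np.ones((5*k,5*k)))>0
        return 1-(up&(m>0)).sum()/((up&d)|(m>0)).sum()
    s=differential_evolution(cost,[(xy[0]-rng,xy[0]+rng),(xy[1]-rng,xy[1]+rng),(-.6,.6)],seed=1,maxiter=25,popsize=10,tol=1e-4)
    return s.x.round(4),round(1-s.fun,2)
E
python3 - <<'E'
from pl import *
im=cv2.imread('pics/w9.png')[:,:,::-1];P=np.load('P9.npy',allow_pickle=True).item()
v,q=tabfit(im,P,.156,(.4106,.2029));print('deep',v,q)
print('shallow',tabfit(im,P,.128,(.448,.111)),'flat',tabfit(im,P,.114,(.433,.272)))
im3=cv2.imread('pics/w3.png')[:,:,::-1];P3=np.load('P3.npy',allow_pickle=True).item()
print('w3 deep',tabfit(im3,P3,.156,(.4106,.2029)),'med',tabfit(im3,P3,.142,(.425,.355)),'flat',tabfit(im3,P3,.114,(.433,.272)))
goto([*v[:2],.26],v[2])
E
```

```text
deep [0.4134 0.2013 0.01  ] 0.22
shallow (array([ 0.4463,  0.1115, -0.0328]), np.float64(0.85)) flat (array([ 0.4342,  0.2746, -0.1504]), np.float64(0.41))
w3 deep (array([ 0.4151,  0.2052, -0.1994]), np.float64(0.87)) med (array([ 0.4277,  0.3523, -0.1572]), np.float64(0.84)) flat (array([ 0.4362,  0.2761, -0.3228]), np.float64(0.74))
t 21.4 shift units [ 4.89 -1.19  2.77] turn units [-0.0017 -0.0004 -0.0686] | after turn axes [ 5.01 -0.52  2.76] grasp now [0.4242 0.1014 0.3152] F [ 1.   0.2 -0. ] op 0.0643 0.0
```

```bash

python3 -m handwheel '[[0.45,1,-0.1,0.5,0,0,0.0355],[0.45,1,-0.1,0.5,0,0,0],[0.45,1,-0.05,1,0,0,0],[0.45,1,0,1,0,0,0],[0.45,1.0,0,1,0,0,0],[0.45,0.15,0,0.8,0,0,0],[0.45,0,0,0,0,0,0],[0.45,0,0,0,0,0,0]]' | grep pos
python3 - <<'E'
from pl import *
P=env.camera_params('wrist');im=env.camera('wrist');cv2.imwrite('pics/w10.png',im[:,:,::-1])
v,q=tabfit(im,P,.156,(.4151,.2052));print('deep',v,q)
goto([.4151,.2052,.158],-.2);goto([*v[:2],.158],v[2])
E
```

```text
eef_pos: [0.4382, 0.2034, 0.3898]
deep [ 0.4137  0.2058 -0.1314] 0.87
t 22.1 shift units [-0.13 -1.16  3.09] turn units [-0.0018 -0.0001  0.0008] | after turn axes [-0.14 -1.17  3.08] grasp now [0.4379 0.2034 0.2197] F [ 0.4 -0.2 -0.6] op 0.0505 0.0
t 22.1 shift units [-0.12 -1.23  3.09] turn units [-0.0018 -0.0002 -0.0335] | after turn axes [-0.03 -1.25  3.08] grasp now [0.4379 0.2034 0.2197] F [ 0.4 -0.2 -0.6] op 0.0505 0.0
```

View pics/w10.png

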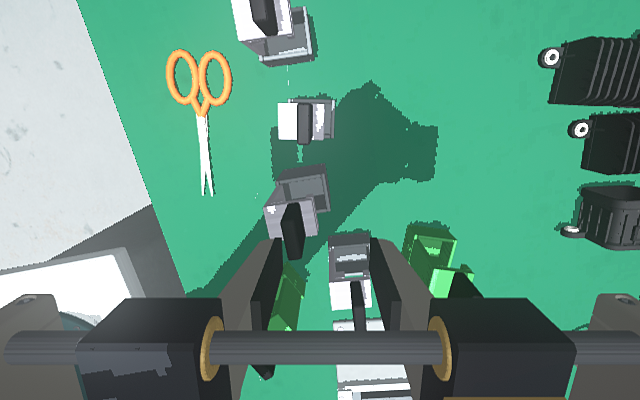

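The deep tab shows at (292,230), 24 mm forward of the tool centre. I'll correct that, descend and grip.

```bash

python3 -m handwheel '[[0.45,-0.05,-0.6,0,0,0,-0.025],[0.45,0,-0.62,0,0,0,0],[0.45,0,0,1,0,0,0],[0.45,0,0,1,0,0,0],[0.45,0,0,0.9,0,0,0],[0.45,0,0,0,0,0,0]]' | grep -E 'pos|wrist'
python3 -m handwheel '[[1,0,0,0,0,0,0],[1,0,0,0,0,0,0],[1,0,0,0,0,0,0],[1,0,0,0,0,0,0],[1,0,0,0,0,0,0],[1,0,0,0,0,0,0],[1,0,0,0,0,0,0]]' 40
python3 - <<'E'
from pl import *
goto([.414,.2055,.16],-.15)
E
```

```text
eef_pos: [0.4128, 0.2056, 0.3309]
wrist_force: [0.5, -0.9, -0.2]
t: 23.17
eef_pos: [0.4141, 0.2069, 0.3328]
eef_rot: [[0.148, 0.989, -0.002], [0.989, -0.148, 0.001], [0.001, -0.003, -1.0]]
wrist_force: [-0.2, -0.1, 2.0]
opening: 0.0096
grasp_force: 40.0
t 23.2 shift units [-0.07  0.01  0.09] turn units [-0.0013 -0.0005  0.001 ] | after turn axes [-0.07  0.01  0.09] grasp now [0.4136 0.2071 0.1618] F [-0.2 -0.1  2. ] op 0.0096 40.0
```

```bash

cat >>pl.py <<'E'
def st(x,y,z):goto(S+Rz(sy)@np.array([x,y,z]),sy)
def pos():
    s=env.sense();g=np.array(s['eef_pos'])+np.array(s['eef_rot'])[:,2]*.171;print('grasp in stand',(Rz(sy).T@(g-S)).round(4),'F',(Rz(sy).T@s['wrist_force']).round(1),'t',s['t'],s['opening'])
E
python3 -m handwheel '[[1,0,0,-0.5,0,0,0],[1,0,0,-1,0,0,0],[1,0,0,-1,0,0,0],[1,0,0,-1,0,0,0],[1,0,0,-1,0,0,0],[1,0,0,-1,0,0,0],[1,0,0,-1,0,0,0],[1,0,0,-1,0,0,0]]' | grep -E 'pos|wrist|open'
python3 -m handwheel '[[1,0,0,-1,0,0,0.011],[1,0,0,0,0,0,0]]' | grep -E 'pos|wrist|open'
python3 - <<'E'
from pl import *
pos();st(.03,.108,.33)
E
```

```text
eef_pos: [0.4139, 0.2066, 0.4837]
wrist_force: [0.8, -0.2, -1.8]
opening: 0.0096
eef_pos: [0.4147, 0.2074, 0.5062]
wrist_force: [1.0, 0.2, -1.0]
opening: 0.01
grasp in stand [-0.1214  0.3762  0.3352] F [ 1.   0.4 -1. ] t 24.0 0.010021312447960277
t 24.0 shift units [-13.04   8.16   0.23] turn units [ 0.0011 -0.0018 -0.0215] | after turn axes [-13.38   7.59   0.26] grasp now [0.4152 0.2079 0.3352] F [ 1.   0.2 -1. ] op 0.01 40.0
```

```bash

python3 -m handwheel '[[1,0,0,0,0,0,-0.0215],[1,-0.95,0.54,0,0,0,0],[1,-0.95,0.54,0,0,0,0],[1,-0.95,0.54,0,0,0,0],[1,-0.95,0.54,0,0,0,0],[1,-0.95,0.54,0,0,0,0],[1,-0.95,0.54,0,0,0,0],[1,-0.95,0.54,0,0,0,0]]' >/dev/null
python3 -m handwheel '[[1,-0.95,0.54,0,0,0,0],[1,-0.95,0.54,0,0,0,0],[1,-0.95,0.54,0,0,0,0],[1,-0.95,0.54,0,0,0,0],[1,-0.95,0.54,0,0,0,0],[1,-0.95,0.54,0.5,0,0,0],[1,-0.95,0.54,1,0,0,0],[1,0,0,1,0,0,0]]' >/dev/null
python3 -m handwheel '[[1,0,0,1,0,0,0],[1,0,0,0.5,0,0,0],[1,0,0,0,0,0,0],[1,0,0,0,0,0,0]]' | grep -E 'pos|wrist|open'
python3 - <<'E'
from pl import *
pos();st(.03,.108,.254)
P=env.camera_params('wrist');im=env.camera('wrist');cv2.imwrite('pics/w11.png',im[:,:,::-1]);np.save('P11.npy',P,allow_pickle=True)
for n in['deep_hook','deep_grip','stand_mark']:
    print(n,[(round(d['conf'],2),np.round(d['centre'],1).tolist()) for d in env.pinpoint(n,'wrist')[:2]])
print(proj(P,S+Rz(sy)@np.array([.095,.06,.186])),proj(P,S+Rz(sy)@np.array([.095,.158,.196])),proj(P,S+Rz(sy)@np.array([.03,.108,.248])))
E
```

```text
eef_pos: [0.5304, -0.076, 0.4213]
wrist_force: [-0.5, 0.5, -1.6]
opening: 0.0098
grasp in stand [0.0283 0.1094 0.2503] F [-0.5  0.5 -1.6] t 25.6667 0.009827483100209759
t 25.7 shift units [-0.06  0.05 -0.18] turn units [-0.0023 -0.0005  0.0007] | after turn axes [-0.06  0.05 -0.18] grasp now [ 0.5297 -0.0758  0.2503] F [-0.5  0.5 -1.6] op 0.0098 40.0
deep_hook [(0.64, [242.2, 325.5])]
deep_grip [(0.91, [270.0, 324.7])]
stand_mark [(0.86, [283.9, 416.0])]
[286.91182819 414.76743695] [160.57465053 431.14684685] [269.83856499 330.36716571]
```

View pics/w11.png

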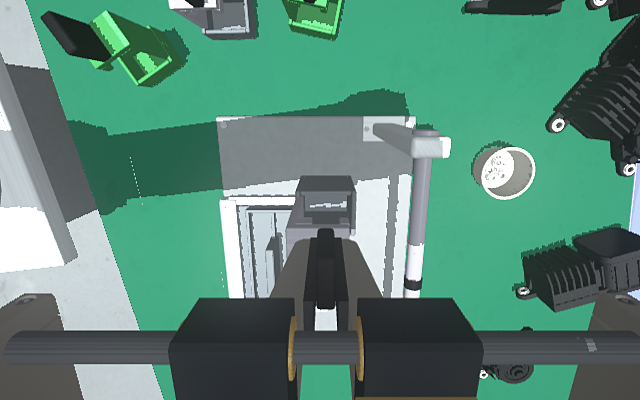

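The picture shows the bin held with its tab at (325,270), level with the loading end. The rail is at column ~415 and the ring at (414,284), matching the prediction within 3 px. Moving onto the rail.

```bash

python3 -m handwheel '[[1,-0.06,0.33,-0.18,0,0,0],[1,0,1,0,0,0,0],[1,0,1,0,0,0,0],[1,0,0.7,0,0,0,0],[1,0,0.3,0,0,0,0],[1,0,0,0,0,0,0],[1,0,0,0,0,0,0]]' | grep -E 'pos|wrist|open'
python3 - <<'E'
from pl import *
pos();st(.095,.108,.224)
E
```

```text
eef_pos: [0.5962, -0.0859, 0.425]
wrist_force: [-0.4, -0.0, -1.8]
opening: 0.01
grasp in stand [0.0949 0.108  0.254 ] F [-0.4 -0.1 -1.8] t 26.45 0.009950862060880089
t 26.4 shift units [ 0.01 -0.02  1.5 ] turn units [-0.002  -0.0004  0.0003] | after turn axes [ 0.01 -0.03  1.5 ] grasp now [ 0.5956 -0.0857  0.254 ] F [-0.4 -0.  -1.8] op 0.01 40.0
```

```bash

python3 -m handwheel '[[1,0,0,0.5,0,0,0],[1,0,0,0.3,0,0,0],[1,0,0,0.2,0,0,0],[1,0,0,0,0,0,0]]' | grep -E 'pos|wrist'
python3 -m handwheel '[[1,0,0,0.2,0,0,0],[1,0,0,0.1,0,0,0],[1,0,0,0,0,0,0]]' | grep -E 'pos|wrist'
python3 -m handwheel '[[1,0,0,0.12,0,0,0],[1,0,0,0,0,0,0]]' | grep -E 'pos|wrist'
python3 -m handwheel '[[1,0,0,0.1,0,0,0],[1,0,0,0,0,0,0]]' | grep -E 'pos|wrist'
python3 - <<'E'
from pl import *
pos()
E
```

```text
eef_pos: [0.5956, -0.086, 0.4036]
wrist_force: [-0.5, -0.9, -1.1]
eef_pos: [0.5962, -0.086, 0.3985]
wrist_force: [0.2, 0.9, -2.7]
eef_pos: [0.5963, -0.0859, 0.3964]
wrist_force: [-0.1, -0.3, -1.4]
eef_pos: [0.5964, -0.0859, 0.3948]
wrist_force: [-0.4, 0.4, -1.7]
grasp in stand [0.0953 0.1079 0.2238] F [-0.4  0.4 -1.7] t 27.3667 0.009364175260198494
```

```bash

python3 -m handwheel '[[1,0,0,0.06,0,0,0],[1,0,0,0,0,0,0]]' | grep -E 'pos|wrist'
python3 -m handwheel '[[1,0,0,0.06,0,0,0],[1,0,0,0,0,0,0]]' | grep -E 'pos|wrist'
python3 -m handwheel '[[1,0,0,0.06,0,0,0],[1,0,0,0,0,0,0]]' | grep -E 'pos|wrist'
python3 - <<'E'
from pl import *
pos();st(.095,-.118,.2225)
E
```

```text
eef_pos: [0.5964, -0.0859, 0.3947]
wrist_force: [-2.9, 0.4, 5.3]
eef_pos: [0.5964, -0.0858, 0.3946]
wrist_force: [-5.0, -0.0, 10.5]
eef_pos: [0.5964, -0.0857, 0.3945]
wrist_force: [-7.2, 0.2, 18.0]
grasp in stand [0.0954 0.108  0.2235] F [-7.2 -0.7 18. ] t 27.8667 0.009672324437296586
t 27.9 shift units [-11.3   -0.04   0.06] turn units [-0.0009  0.0002  0.0002] | after turn axes [-11.3   -0.04   0.05] grasp now [ 0.5961 -0.0857  0.2235] F [-7.2  0.2 18. ] op 0.0097 40.0
```

```bash

python3 -m handwheel '[[1,0,0,-0.14,0,0,0],[1,-0.4,0,0,0,0,0],[1,-0.6,0,0,0,0,0],[1,-0.6,0,0,0,0,0],[1,-0.6,0,0,0,0,0],[1,0,0,0,0,0,0]]' | grep -E 'pos|wrist|open'
python3 - <<'E'
from pl import *
pos()
E
python3 -m handwheel '[[1,-0.6,0,0,0,0,0],[1,-0.6,0,0,0,0,0],[1,-0.6,0,0,0,0,0],[1,-0.6,0,0,0,0,0],[1,-0.6,0,0,0,0,0],[1,0,0,0,0,0,0]]' | grep -E 'pos|wrist|open'
python3 - <<'E'
from pl import *
pos();st(.095,-.118,.2237)
E
```

```text
eef_pos: [0.5909, -0.1327, 0.3946]
wrist_force: [-0.5, -0.4, 5.3]
opening: 0.0099
grasp in stand [0.096  0.0608 0.2236] F [-0.5 -0.5  5.3] t 28.3667 0.009943269882695545
eef_pos: [0.5831, -0.1922, 0.3947]
wrist_force: [0.8, -0.3, 6.8]
opening: 0.0101
grasp in stand [0.0959 0.0007 0.2237] F [ 0.8 -0.2  6.8] t 28.8667 0.010086288339940106
t 28.9 shift units [-5.93 -0.04 -0.  ] turn units [-0.0006 -0.0001 -0.0016] | after turn axes [-5.93 -0.06 -0.  ] grasp now [ 0.5829 -0.1922  0.2237] F [ 0.8 -0.3  6.8] op 0.0101 40.0
```

```bash

python3 -m handwheel '[[1,-0.6,-0.02,0,0,0,0],[1,-0.6,-0.02,0,0,0,0],[1,-0.6,0,0,0,0,0],[1,-0.6,0,0,0,0,0],[1,-0.6,0,0,0,0,0],[1,-0.6,0,0,0,0,0],[1,-0.6,0,0,0,0,0],[1,-0.6,0,0,0,0,0]]' | grep -E 'pos|wrist|open'
python3 -m handwheel '[[1,-0.6,0,0,0,0,0],[1,-0.5,0,0,0,0,0],[1,0,0,-0.03,0,0,0],[1,0,0,0,0,0,0]]' | grep -E 'pos|wrist|open'
python3 - <<'E'
from pl import *
pos()
E
python3 -m handwheel '[[0.9,0,0,0,0,0,0],[0.7,0,0,0,0,0,0],[0.6,0,0,0,0,0,0],[0.5,0,0,0,0,0,0],[0.5,0,0,-0.5,0,0,0],[0.5,0,0,-1,0,0,0],[0.5,0,0,-1,0,0,0],[0.5,0,0,-1,0,0,0]]' | grep -E 'pos|wrist|open'
python3 - <<'E'
from pl import *
pos();st(-.05,.25,.30)
P=env.camera_params('wrist');im=env.camera('wrist');cv2.imwrite('pics/w12.png',im[:,:,::-1])
for n,z in[('deep_grip',.218),('deep_hook',.186),('deep',.062)]:
    print(n,[(round(d['conf'],2),(Rz(sy).T@(atz('',d['centre'],z,P)-S)).round(4).tolist()) for d in env.pinpoint(n,'wrist')[:2]])
E
```

```text
eef_pos: [0.5705, -0.2845, 0.3947]
wrist_force: [0.2, 6.0, 6.6]
opening: 0.0099
eef_pos: [0.5669, -0.3087, 0.3947]
wrist_force: [1.9, -2.0, 4.6]
opening: 0.0098
grasp in stand [ 0.0946 -0.1172  0.2237] F [ 2.1 -1.8  4.6] t 29.8667 0.009757035855983183
eef_pos: [0.5676, -0.3057, 0.4654]
wrist_force: [-0.1, -0.1, -0.1]
opening: 0.0456
grasp in stand [ 0.0944 -0.1137  0.2944] F [-0.1 -0.1 -0.1] t 30.5333 0.04561645500108231
t 30.5 shift units [18.2  -7.24 -0.23] turn units [-0.0021 -0.0006  0.0006] | after turn axes [18.19 -7.26 -0.28] grasp now [ 0.5669 -0.3054  0.2944] F [-0.1 -0.1 -0.1] op 0.0456 0.0
deep_grip []
deep_hook [(0.9, [0.0935, -0.1185, 0.186]), (0.47, [-0.0185, -0.0126, 0.186])]
deep [(0.59, [0.0987, -0.1182, 0.062])]
```

```bash

python3 -m handwheel '[[0.45,1,-0.37,-0.5,0,0,0],[0.45,1,-0.37,-0.5,0,0,0],[0.45,1,-0.37,0,0,0,0],[0.45,1,-0.37,0,0,0,0],[0.45,1,-0.37,0,0,0,0],[0.45,1,-0.37,0,0,0,0],[0.45,1,-0.37,0,0,0,0],[0.45,1,-0.37,0,0,0,0]]' >/dev/null
python3 -m handwheel '[[0.45,1,-0.37,0,0,0,0],[0.45,1,-0.37,0,0,0,0],[0.45,1,-0.37,0,0,0,0],[0.45,1,-0.37,0,0,0,0],[0.45,1,-0.37,0,0,0,0],[0.45,1,-0.37,0,0,0,0],[0.45,1,-0.37,0,0,0,0],[0.45,1,-0.37,0,0,0,0]]' >/dev/null
python3 -m handwheel '[[0.45,1,-0.37,0,0,0,0],[0.45,1,-0.37,0,0,0,0],[0.45,1,-0.37,0,0,0,0],[0.45,1,-0.37,0,0,0,0],[0.45,1,-0.37,0,0,0,0],[0.45,1,-0.37,0,0,0,0],[0.45,1,-0.37,0,0,0,0],[0.45,1,-0.37,0,0,0,0]]' >/dev/null
python3 -m handwheel '[[0.45,1,-0.37,0,0,0,0],[0.45,1,-0.37,0,0,0,0],[0.45,0,0,0,0,0,0],[0.45,0,0,0,0,0,0]]' |grep -E pos
cat >look.py <<'E'
from pl import *
import sys
b,x,y,n=sys.argv[1],float(sys.argv[2]),float(sys.argv[3]),sys.argv[4]
h={'deep':.156,'medium':.142,'shallow':.128,'flat':.114}[b]
P=env.camera_params('wrist');im=env.camera('wrist');cv2.imwrite(f'pics/{n}.png',im[:,:,::-1])
for e,z in(('',0),('_grip',h),('_hook',h-.032)):
    print(b+e,[(round(d['conf'],2),atz('',d['centre'],z,P)[:2].round(4).tolist()) for d in env.pinpoint(b+e,'wrist')[:3]])
v,q=tabfit(im,P,h,(x,y));print('tab',v,q)
goto([*v[:2],h+.06],v[2]);goto([*v[:2],h+.005],v[2])
E
python3 look.py medium .4277 .3523 w13
```

```text
eef_pos: [0.4421, 0.2346, 0.4842]
medium [(0.84, [0.4248, 0.3541]), (0.43, [0.4125, 0.3684])]
medium_grip [(0.64, [0.4236, 0.3521]), (0.29, [0.4113, -0.0259])]
medium_hook [(0.65, [0.4235, 0.351]), (0.41, [0.421, 0.3573])]
tab [ 0.4256  0.3519 -0.0188] 0.3
t 33.3 shift units [ 5.79 -1.61  5.6 ] turn units [-0.002   0.     -0.0551] | after turn axes [ 5.94 -0.99  5.59] grasp now [0.4424 0.2328 0.3138] F [-0.4 -0.2 -1. ] op 0.0506 0.0
t 33.3 shift units [ 5.8  -1.6   8.35] turn units [-0.002   0.     -0.0551] | after turn axes [ 5.94 -0.99  8.34] grasp now [0.4424 0.2328 0.3138] F [-0.4 -0.2 -1. ] op 0.0506 0.0
```

```bash

sed -i 's/def tabfit(im,P,h,xy,rng=.015):/def tabfit1(im,P,h,xy,rng,th):/; s/<62$/<th/' h.py
cat >>h.py <<'E'
def tabfit(im,P,h,xy,rng=.015):
    return max((tabfit1(im,P,h,xy,rng,t) for t in(45,62,80,100)),key=lambda r:r[1])
E
python3 look.py medium .4255 .352 w13b|tail -3
python3 - <<'E'
from pl import *
P=env.camera_params('wrist');im=cv2.imread('pics/w13.png')
c=proj(P,[.4255,.352,.142]).astype(int);print(c);print(im.max(2)[c[0]-30:c[0]+32:6,c[1]-30:c[1]+31:4])
E
```

```text
tab [ 0.4258  0.3524 -0.0306] 0.88
t 33.5 shift units [ 5.79 -1.59  5.62] turn units [-0.0016 -0.0003 -0.0488] | after turn axes [ 5.92 -1.04  5.61] grasp now [0.4424 0.2335 0.3143] F [-0.   0.4  0.1] op 0.0504 0.0
t 33.5 shift units [ 5.79 -1.59  8.37] turn units [-0.0016 -0.0003 -0.0488] | after turn axes [ 5.92 -1.04  8.36] grasp now [0.4424 0.2335 0.3143] F [-0.   0.4  0.1] op 0.0504 0.0
[ 68 292]
[[164 164 164 165 163 163 165 163 164 164 165 164 164 165 164 164]
 [164 164 162 162 164 164 165 164 164 163 165 164 164 164 164 164]
 [165 164 165 164 164 164  83  80  87 182 165 165 165 165 164 165]
 [165 165 161 255 255 255 245  84  91  40 179 255 186 174 168 164]
 [165 166 161 254 254 254 255  84  90  42 186 255 255  81  71  67]
 [165 166 166 255 255 255 255  88  90  49 199 255 255 122 117  87]
 [166 165 166 255 255 254 255  89  90  57 108 191 255 118 115 173]
 [166 166 165 255 255 255 255  80  92  47  62 255 255 120 116 200]
 [166 167 166 204 255 255 255 255  70  36 143 214 184 234 233 215]
 [165 166 166 166 164 169  88 151 166 183 206 211 224 227 223 213]
 [166 166 166 166 162 164 168 171 169 167 166 167 166 166 166 165]]
```

```bash

python3 -m handwheel '[[0.45,0,0,0,0,0,-0.043],[0.45,0.99,-0.19,0.5,0,0,0],[0.45,0.99,-0.19,0.5,0,0,0],[0.45,0.99,-0.19,1,0,0,0],[0.45,0.99,-0.19,1,0,0,0],[0.45,0.99,-0.19,1,0,0,0],[0.45,0.99,-0.19,1,0,0,0],[0.45,0,0,0,0,0,0]]' | grep -E 'pos|wrist'
python3 - <<'E'
from pl import *
goto([.4258,.3524,.147],-.04)
E
```

```text
eef_pos: [0.4226, 0.3559, 0.382]
wrist_force: [-1.0, -0.4, 1.2]
t 34.1 shift units [-0.17  0.2   3.2 ] turn units [-0.0045  0.      0.0017] | after turn axes [-0.17  0.17  3.2 ] grasp now [0.421  0.3559 0.211 ] F [-1.  -0.4  1.2] op 0.0505 0.0
```

```bash

python3 -m handwheel '[[0.45,-0.15,0.15,1,0,0,0],[0.45,0,0,1,0,0,0],[0.45,0,0,1,0,0,0],[0.45,0,0,0.2,0,0,0],[0.45,0,0,0,0,0,0],[1,0,0,0,0,0,0],[1,0,0,0,0,0,0],[1,0,0,0,0,0,0]]' 40| grep -E 'pos|wrist'
python3 -m handwheel '[[1,0,0,0,0,0,0],[1,0,0,0,0,0,0],[1,0,0,0,0,0,0],[1,0,0,0,0,0,0],[1,0,0,0,0,0,0]]' | grep -E 'pos|wrist|open|grasp'
python3 -m handwheel '[[1,0,0,-0.5,0,0,0],[1,0,0,-1,0,0,0],[1,0,0,-1,0,0,0],[1,0,0,-1,0,0,0],[1,0,0,-1,0,0,0],[1,0,0,-1,0,0,0],[1,0,0,-1,0,0,0],[1,0,0,-1,0,0,0]]' | grep -E 'pos|wrist|open'
python3 -m handwheel '[[1,0,0,-1,0,0,0.025],[1,0,0,-0.5,0,0,0.02],[1,0,0,0,0,0,0]]' | grep -E 'pos|wrist|open'
python3 - <<'E'
from pl import *
pos();st(.028,.108,.32)
E
```

```text
eef_pos: [0.4275, 0.3509, 0.3229]
wrist_force: [-0.8, -1.4, -0.9]
eef_pos: [0.4272, 0.3508, 0.3217]
wrist_force: [-0.2, -1.2, 2.3]
opening: 0.0096
grasp_force: 40.0
eef_pos: [0.4273, 0.3504, 0.4727]
wrist_force: [1.3, -0.6, -1.9]
opening: 0.0098
eef_pos: [0.4276, 0.351, 0.5043]
wrist_force: [0.1, 0.1, -1.1]
opening: 0.0097
grasp in stand [-0.1272  0.5204  0.3333] F [ 0.1  0.1 -1.1] t 36.1333 0.009659042039269986
t 36.1 shift units [-20.56   7.85   0.59] turn units [ 0.     -0.0018 -0.0021] | after turn axes [-20.59   7.76   0.67] grasp now [0.4277 0.3516 0.3333] F [ 0.1  0.1 -1.1] op 0.0097 40.0
```

```bash

python3 -m handwheel '[[1,-0.98,0.37,0,0,0,-0.002],[1,-0.98,0.37,0,0,0,0],[1,-0.98,0.37,0,0,0,0],[1,-0.98,0.37,0,0,0,0],[1,-0.98,0.37,0,0,0,0],[1,-0.98,0.37,0,0,0,0],[1,-0.98,0.37,0,0,0,0],[1,-0.98,0.37,0,0,0,0]]' >/dev/null
python3 -m handwheel '[[1,-0.98,0.37,0,0,0,0],[1,-0.98,0.37,0,0,0,0],[1,-0.98,0.37,0,0,0,0],[1,-0.98,0.37,0,0,0,0],[1,-0.98,0.37,0,0,0,0],[1,-0.98,0.37,0,0,0,0],[1,-0.98,0.37,0,0,0,0],[1,-0.98,0.37,0,0,0,0]]' >/dev/null
python3 -m handwheel '[[1,-0.98,0.37,0.3,0,0,0],[1,-0.98,0.37,0.5,0,0,0],[1,-0.98,0.37,1,0,0,0],[1,-0.98,0.37,1,0,0,0],[1,-0.98,0.37,1,0,0,0],[1,0,0,0,0,0,0],[1,0,0,0,0,0,0]]' | grep -E 'wrist|open'
python3 - <<'E'
from pl import *
pos();st(.095,.108,.2567)
E
```

```text
wrist_force: [-0.2, 0.7, -2.5]
opening: 0.0097
grasp in stand [0.0264 0.1069 0.2516] F [-0.3  0.7 -2.5] t 38.05 0.00972995037579642
t 38.0 shift units [ 0.07  3.36 -0.28] turn units [-0.004  -0.0007 -0.0004] | after turn axes [ 0.06  3.36 -0.25] grasp now [ 0.5275 -0.078   0.2516] F [-0.2  0.7 -2.5] op 0.0097 40.0
```

```bash

python3 -m handwheel '[[1,0.07,0.36,-0.27,0,0,0],[1,0,1,0,0,0,0],[1,0,1,0,0,0,0],[1,0,0.7,0,0,0,0],[1,0,0.3,0,0,0,0],[1,0,0,0,0,0,0],[1,0,0,0,0,0,0]]' | grep -E 'pos|wrist|open'
python3 -c "
from pl import *
pos()"
python3 -m handwheel '[[1,0,0,0.5,0,0,0],[1,0,0,0.4,0,0,0],[1,0,0,0.3,0,0,0],[1,0,0,0.15,0,0,0],[1,0,0,0,0,0,0],[1,0,0,0,0,0,0]]' | grep -E 'pos|wrist'
python3 -m handwheel '[[1,0,0,0.06,0,0,0],[1,0,0,0,0,0,0]]' | grep -E 'pos|wrist'
python3 -m handwheel '[[1,0,0,0.06,0,0,0],[1,0,0,0,0,0,0]]' | grep -E 'pos|wrist'
python3 - <<'E'
from pl import *
pos();st(.095,-.07,.2267)
E
```

```text
eef_pos: [0.5961, -0.0834, 0.4303]
wrist_force: [-1.1, 0.5, -2.3]
opening: 0.0098
grasp in stand [0.0946 0.1104 0.2593] F [-1.2  0.4 -2.3] t 38.6333 0.009794455608006987
eef_pos: [0.596, -0.0845, 0.4026]
wrist_force: [0.1, 0.0, -0.6]
eef_pos: [0.5962, -0.0845, 0.4018]
wrist_force: [0.4, -0.3, -2.0]
eef_pos: [0.5962, -0.0845, 0.4004]
wrist_force: [0.8, 0.0, -1.9]
grasp in stand [0.0948 0.1093 0.2294] F [ 0.8  0.1 -1.9] t 39.4667 0.009857615941035406
t 39.5 shift units [-8.96 -0.02  0.13] turn units [-0.0017 -0.0003  0.0002] | after turn axes [-8.96 -0.02  0.14] grasp now [ 0.5956 -0.0843  0.2294] F [ 0.8  0.  -1.9] op 0.0099 40.0
```

```bash

python3 -m handwheel '[[1,0,0,0.08,0,0,0],[1,0,0,0,0,0,0]]' | grep -E 'pos|wrist'
python3 -m handwheel '[[1,0,0,0.06,0,0,0],[1,0,0,0,0,0,0]]' | grep -E 'pos|wrist'
python3 -m handwheel '[[1,0,0,0.05,0,0,0],[1,0,0,0,0,0,0]]' | grep -E 'pos|wrist'
python3 - <<'E'
from pl import *
pos();st(.095,-.07,.2267)
E
```

```text
eef_pos: [0.5961, -0.0845, 0.3986]
wrist_force: [-0.4, -0.2, -2.5]
eef_pos: [0.5962, -0.0845, 0.3977]
wrist_force: [0.3, 0.5, -1.7]
eef_pos: [0.5962, -0.0844, 0.3976]
wrist_force: [-1.5, -0.5, 5.0]
grasp in stand [0.0949 0.1094 0.2266] F [-1.4 -0.7  5. ] t 39.9667 0.009746839406869368
t 40.0 shift units [-8.97 -0.02 -0.01] turn units [-0.0015 -0.0002  0.0003] | after turn axes [-8.97 -0.02 -0.01] grasp now [ 0.5957 -0.0843  0.2266] F [-1.5 -0.5  5. ] op 0.0097 40.0
```

```bash

python3 -m handwheel '[[1,-0.4,0,0,0,0,0],[1,-0.6,0,0,0,0,0],[1,-0.6,0,0,0,0,0],[1,-0.6,0,0,0,0,0],[1,-0.6,0,0,0,0,0],[1,-0.6,0,0,0,0,0],[1,-0.6,0,0,0,0,0],[1,-0.6,0,0,0,0,0]]' | grep -E 'pos|wrist|open'
python3 -m handwheel '[[1,-0.6,0,0,0,0,0],[1,-0.6,0,0,0,0,0],[1,-0.6,0,0,0,0,0],[1,-0.6,0,0,0,0,0],[1,-0.6,0,0,0,0,0],[1,-0.6,0,0,0,0,0],[1,-0.6,0,0,0,0,0],[1,0,0,0,0,0,0]]' | grep -E 'pos|wrist|open'
python3 - <<'E'
from pl import *
pos();st(.095,-.07,.2267)
E
```

```text
eef_pos: [0.5847, -0.1766, 0.3975]
wrist_force: [1.0, 5.3, 6.5]
opening: 0.0098
eef_pos: [0.5734, -0.2624, 0.3975]
wrist_force: [0.7, 0.1, 6.3]
opening: 0.0094
grasp in stand [ 0.0952 -0.0702  0.2265] F [0.7 0.2 6.3] t 41.3 0.009391597624097334
t 41.3 shift units [ 0.01 -0.02 -0.01] turn units [-0.0006  0.0001 -0.0017] | after turn axes [ 0.01 -0.02 -0.01] grasp now [ 0.5732 -0.2625  0.2265] F [0.7 0.1 6.3] op 0.0094 40.0
```

```bash

python3 -m handwheel '[[0.9,0,0,-0.03,0,0,0],[0.7,0,0,0,0,0,0],[0.6,0,0,0,0,0,0],[0.5,0,0,0,0,0,0],[0.5,0,0,-0.5,0,0,0],[0.5,0,0,-1,0,0,0],[0.5,0,0,-1,0,0,0],[0.5,0,0,-1,0,0,0]]' | grep -E 'pos|wrist|open'
python3 -m handwheel '[[0.45,0.5,-0.3,-0.5,0,0,0],[0.45,0.97,-0.6,0,0,0,0],[0.45,0.97,-0.6,0,0,0,0],[0.45,0.97,-0.6,0,0,0,0],[0.45,0.97,-0.6,0,0,0,0],[0.45,0.97,-0.6,0,0,0,0],[0.45,0.97,-0.6,0,0,0,0],[0.45,0.97,-0.6,0,0,0,0]]' >/dev/null
python3 -m handwheel '[[0.45,0.97,-0.6,0,0,0,0],[0.45,0.97,-0.6,0,0,0,0],[0.45,0.97,-0.6,0,0,0,0],[0.45,0.97,-0.6,0,0,0,0],[0.45,0.97,-0.6,0,0,0,0],[0.45,0,0,0,0,0,0],[0.45,0,0,0,0,0,0]]' |grep -E 'pos'
python3 look.py shallow .447 .1115 w14
```

```text
eef_pos: [0.574, -0.259, 0.4682]
wrist_force: [0.4, -0.6, -0.5]
opening: 0.0456
eef_pos: [0.4552, 0.0021, 0.478]
shallow [(0.93, [0.54, 0.0998]), (0.68, [0.4447, 0.1115]), (0.59, [0.3529, 0.0805])]
shallow_grip [(0.86, [0.4469, 0.1121]), (0.63, [0.5405, 0.0996]), (0.59, [0.3547, 0.0813])]
shallow_hook [(0.88, [0.3554, 0.0816]), (0.77, [0.4452, 0.1129]), (0.68, [0.5415, 0.101])]
tab [ 0.4472  0.1107 -0.0841] 0.91
t 43.4 shift units [ 5.44 -1.14  5.94] turn units [-0.0018 -0.0003 -0.0222] | after turn axes [ 5.49 -0.92  5.93] grasp now [ 0.4556 -0.      0.3067] F [0.2 0.2 0.2] op 0.0508 0.0
t 43.4 shift units [ 5.44 -1.13  8.69] turn units [-0.0018 -0.0003 -0.0222] | after turn axes [ 5.49 -0.92  8.68] grasp now [ 0.4556 -0.      0.3067] F [0.2 0.2 0.2] op 0.0508 0.0
```

```bash

python3 -m handwheel '[[0.45,0,0,0,0,0,-0.022],[0.45,0.92,-0.15,0.5,0,0,0],[0.45,0.92,-0.15,0.5,0,0,0],[0.45,0.92,-0.15,1,0,0,0],[0.45,0.92,-0.15,1,0,0,0],[0.45,0.92,-0.15,1,0,0,0],[0.45,0.89,-0.15,1,0,0,0],[0.45,0,0,0,0,0,0]]' | grep -E 'pos|wrist'
python3 - <<'E'
from pl import *
goto([.4472,.111,.134],-.084)
E
```

```text
eef_pos: [0.4457, 0.1135, 0.3748]
wrist_force: [-0.3, 0.2, 0.1]
t 44.1 shift units [-0.12  0.12  3.49] turn units [-0.0049 -0.0007  0.0022] | after turn axes [-0.12  0.09  3.49] grasp now [0.444  0.1139 0.2038] F [-0.3  0.2  0.1] op 0.0504 0.0
```

```bash

python3 -m handwheel '[[0.45,-0.12,0.1,1,0,0,0],[0.45,0,0,1,0,0,0],[0.45,0,0,1,0,0,0],[0.45,0,0,0.4,0,0,0],[0.45,0,0,0,0,0,0],[1,0,0,0,0,0,0],[1,0,0,0,0,0,0],[1,0,0,0,0,0,0]]' | grep -E 'pos|wrist'
python3 -m handwheel '[[1,0,0,0,0,0,0],[1,0,0,0,0,0,0],[1,0,0,0,0,0,0],[1,0,0,0,0,0,0],[1,0,0,0,0,0,0]]' 40| grep -E 'pos|wrist|open|grasp'
python3 -m handwheel '[[1,0,0,-0.5,0,0,0],[1,0,0,-1,0,0,0],[1,0,0,-1,0,0,0],[1,0,0,-1,0,0,0],[1,0,0,-1,0,0,0],[1,0,0,-1,0,0,0],[1,0,0,-1,0,0,0],[1,0,0,-1,0,0,0]]' | grep -E 'pos|wrist|open'
python3 -m handwheel '[[1,0,0,-0.7,0,0,0.02],[1,0,0,0,0,0,0]]' | grep -E 'pos|wrist|open'
python3 - <<'E'
from pl import *
pos();st(.028,.108,.30)
E
```

```text
eef_pos: [0.449, 0.1092, 0.3111]
wrist_force: [-0.3, -0.5, 0.7]
eef_pos: [0.4486, 0.1093, 0.3102]
wrist_force: [-1.0, 0.4, 3.3]
opening: 0.0098
grasp_force: 40.0
eef_pos: [0.4485, 0.1092, 0.4613]
wrist_force: [0.7, 0.5, -1.5]
opening: 0.0098
eef_pos: [0.4494, 0.1096, 0.477]
wrist_force: [-0.6, 0.7, -1.7]
opening: 0.0096
grasp in stand [-0.0746  0.2834  0.306 ] F [-0.7  0.6 -1.7] t 46.0 0.009607637749015146
t 46.0 shift units [-8.77  5.11  0.3 ] turn units [ 0.001  -0.0009  0.0018] | after turn axes [-8.75  5.15  0.3 ] grasp now [0.4498 0.1099 0.306 ] F [-0.6  0.7 -1.7] op 0.0096 40.0
```

```bash

python3 -m handwheel '[[1,-0.97,0.57,0,0,0,0.002],[1,-0.97,0.57,0,0,0,0],[1,-0.97,0.57,0,0,0,0],[1,-0.97,0.57,0,0,0,0],[1,-0.97,0.57,0,0,0,0],[1,-0.97,0.57,0.3,0,0,0],[1,-0.97,0.57,0.5,0,0,0],[1,-0.97,0.57,0.5,0,0,0]]' >/dev/null
python3 -m handwheel '[[1,-0.97,0.57,1,0,0,0],[1,0,0,0,0,0,0],[1,0,0,0,0,0,0]]' | grep -E 'wrist|open'
python3 - <<'E'
from pl import *
pos();st(.095,.108,.2592)
E
```

```text
wrist_force: [-1.0, 1.7, -0.9]
opening: 0.0097
grasp in stand [0.0257 0.1071 0.2542] F [-1.2  1.6 -0.9] t 46.9167 0.009703289478218274
t 46.9 shift units [ 0.06  3.4  -0.28] turn units [-0.004  -0.0008 -0.0005] | after turn axes [ 0.06  3.4  -0.25] grasp now [ 0.5268 -0.0777  0.2542] F [-1.   1.7 -0.9] op 0.0097 40.0
```

```bash

python3 -m handwheel '[[1,0.03,0.4,-0.25,0,0,0],[1,0,1,0,0,0,0],[1,0,1,0,0,0,0],[1,0,0.7,0,0,0,0],[1,0,0.3,0,0,0,0],[1,0,0,0,0,0,0],[1,0,0,0,0,0,0]]' | grep -E 'pos|wrist|open'
python3 -c "
from pl import *
pos()"
python3 -m handwheel '[[1,0,0,0.5,0,0,0],[1,0,0,0.4,0,0,0],[1,0,0,0.3,0,0,0],[1,0,0,0.15,0,0,0],[1,0,0,0,0,0,0],[1,0,0,0,0,0,0]]' | grep -E 'pos|wrist'
python3 -m handwheel '[[1,0,0,0.06,0,0,0],[1,0,0,0,0,0,0]]' | grep -E 'pos|wrist'
python3 - <<'E'
from pl import *
pos();st(.095,-.022,.2292)
E
```

```text
eef_pos: [0.596, -0.0841, 0.4325]
wrist_force: [0.2, -0.0, -1.4]
opening: 0.0098
grasp in stand [0.0945 0.1098 0.2615] F [ 0.2  0.  -1.4] t 47.5 0.009794065932608162
eef_pos: [0.596, -0.0851, 0.405]
wrist_force: [0.5, 0.9, -0.3]
eef_pos: [0.5961, -0.0851, 0.4042]
wrist_force: [-1.0, 0.1, -0.7]
grasp in stand [0.0949 0.1088 0.2332] F [-1.   0.  -0.7] t 48.1667 0.00975764799571967
t 48.2 shift units [-6.53 -0.02  0.2 ] turn units [-0.0015 -0.0003  0.0002] | after turn axes [-6.53 -0.02  0.2 ] grasp now [ 0.5956 -0.0849  0.2332] F [-1.   0.1 -0.7] op 0.0098 40.0
```

```bash

python3 -m handwheel '[[1,0,0,0.12,0,0,0],[1,0,0,0,0,0,0]]' | grep -E 'pos|wrist'
python3 -m handwheel '[[1,0,0,0.06,0,0,0],[1,0,0,0,0,0,0]]' | grep -E 'pos|wrist'
python3 -m handwheel '[[1,0,0,0.05,0,0,0],[1,0,0,0,0,0,0]]' | grep -E 'pos|wrist'
python3 - <<'E'
from pl import *
pos();st(.095,-.022,.2292)
E
```

```text
eef_pos: [0.596, -0.0851, 0.4014]
wrist_force: [0.6, 0.0, -1.9]
eef_pos: [0.596, -0.085, 0.4003]
wrist_force: [1.0, -0.5, -2.0]
eef_pos: [0.5961, -0.085, 0.4001]
wrist_force: [-1.4, 0.2, 4.4]
grasp in stand [0.0948 0.1088 0.2291] F [-1.5  0.   4.4] t 48.6667 0.009714646891194808
t 48.7 shift units [-6.54 -0.02 -0.01] turn units [-0.0016 -0.0002  0.0002] | after turn axes [-6.54 -0.02 -0.  ] grasp now [ 0.5955 -0.0849  0.2291] F [-1.4  0.2  4.4] op 0.0097 40.0
```

```bash

python3 -m handwheel '[[1,-0.4,0,0,0,0,0],[1,-0.6,0,0,0,0,0],[1,-0.6,0,0,0,0,0],[1,-0.6,0,0,0,0,0],[1,-0.6,0,0,0,0,0],[1,-0.6,0,0,0,0,0],[1,-0.6,0,0,0,0,0],[1,-0.6,0,0,0,0,0]]' | grep -E 'pos|wrist|open'
python3 -m handwheel '[[1,-0.6,0,0,0,0,0],[1,-0.6,0,0,0,0,0],[1,-0.6,0,0,0,0,0],[1,-0.14,0,0,0,0,0],[1,0,0,0,0,0,0],[1,0,0,0,0,0,0]]' | grep -E 'pos|wrist|open'
python3 -c "
from pl import *
pos()"
python3 -m handwheel '[[0.9,0,0,-0.03,0,0,0],[0.7,0,0,0,0,0,0],[0.6,0,0,0,0,0,0],[0.5,0,0,0,0,0,0],[0.5,0,0,-0.5,0,0,0],[0.5,0,0,-1,0,0,0],[0.5,0,0,-1,0,0,0],[0.5,0,0,-1,0,0,0]]' | grep -E 'pos|wrist|open'
python3 -m handwheel '[[0.45,0.5,-0.25,-0.5,0,0,0],[0.45,0.97,-0.5,0,0,0,0],[0.45,0.97,-0.5,0,0,0,0],[0.45,0.97,-0.5,0,0,0,0],[0.45,0.97,-0.5,0,0,0,0],[0.45,0.97,-0.5,0,0,0,0],[0.45,0.97,-0.5,0,0,0,0],[0.45,0.97,-0.5,0,0,0,0]]' >/dev/null
python3 -m handwheel '[[0.45,0.97,-0.5,0,0,0,0],[0.45,0.97,-0.5,0,0,0,0],[0.45,0.97,-0.5,0,0,0,0],[0.45,0.97,-0.5,0,0,0,0],[0.45,0.97,-0.5,0,0,0,0],[0.45,0.97,-0.5,0,0,0,0],[0.45,0.97,-0.5,0,0,0,0],[0.45,0.97,-0.5,0,0,0,0]]' >/dev/null
python3 -m handwheel '[[0.45,0.97,-0.5,0,0,0,0],[0.45,0.97,-0.5,0,0,0,0],[0.45,0,0,0,0,0,0],[0.45,0,0,0,0,0,0]]' |grep -E 'pos'
python3 look.py flat .435 .2745 w15
```

```text
eef_pos: [0.5845, -0.1774, 0.4001]
wrist_force: [1.5, 5.9, 6.4]
opening: 0.0097
eef_pos: [0.5792, -0.2172, 0.4001]
wrist_force: [0.0, 0.9, 5.1]
opening: 0.0098
grasp in stand [ 0.0951 -0.0247  0.2291] F [-0.1  0.9  5.1] t 49.8333 0.00984653911575579
eef_pos: [0.5796, -0.2149, 0.4711]
wrist_force: [0.7, 0.1, 0.0]
opening: 0.0459
eef_pos: [0.4481, 0.1456, 0.4808]
flat [(0.7, [0.4357, 0.2728])]
flat_grip [(0.66, [0.4315, 0.271])]
flat_hook [(0.62, [0.4344, 0.2766])]
tab [ 0.4343  0.2733 -0.1809] 0.8
t 52.4 shift units [ 6.34 -1.56  6.79] turn units [-0.0018 -0.      0.0261] | after turn axes [ 6.25 -1.91  6.78] grasp now [0.4488 0.1435 0.3096] F [-0.1 -0.6 -0.4] op 0.0507 0.0
t 52.4 shift units [ 6.34 -1.55  9.54] turn units [-0.0018 -0.      0.0261] | after turn axes [ 6.25 -1.91  9.53] grasp now [0.4488 0.1435 0.3096] F [-0.1 -0.6 -0.4] op 0.0507 0.0
```

```bash

python3 -m handwheel '[[0.45,0,0,0,0,0,0.035],[0.45,1,-0.32,0.5,0,0,0],[0.45,1,-0.32,0.5,0,0,0],[0.45,1,-0.32,1,0,0,0],[0.45,1,-0.32,1,0,0,0],[0.45,1,-0.32,1,0,0,0],[0.45,1,-0.32,1,0,0,0],[0.45,0,0,0,0,0,0]]' | grep -E 'pos|wrist'
python3 look.py flat .4343 .2733 w16
python3 - <<'E'
from pl import *
goto([.4343,.2733,.120],-.2)
E
```

```text
eef_pos: [0.4333, 0.2716, 0.3776]
wrist_force: [-0.2, -0.1, -0.1]
flat [(0.9, [0.434, 0.2759])]
flat_grip [(0.59, [0.4331, 0.2739])]
flat_hook [(0.63, [0.4346, 0.2735])]
tab [ 0.4339  0.2766 -0.2184] 0.92
t 53.2 shift units [ 0.37 -0.15  1.83] turn units [-0.0013 -0.0002  0.0097] | after turn axes [ 0.37 -0.16  1.82] grasp now [0.4351 0.2688 0.2105] F [0.2 0.2 1. ] op 0.0507 0.0
t 53.2 shift units [ 0.37 -0.15  4.58] turn units [-0.0013 -0.0002  0.0097] | after turn axes [ 0.37 -0.16  4.57] grasp now [0.4351 0.2688 0.2105] F [0.2 0.2 1. ] op 0.0507 0.0
t 53.2 shift units [ 0.21 -0.09  4.53] turn units [-0.0013 -0.0002  0.0005] | after turn axes [ 0.22 -0.11  4.52] grasp now [0.4351 0.2688 0.2105] F [0.2 0.2 1. ] op 0.0507 0.0
```

```bash

python3 -m handwheel '[[0.45,0.35,-0.1,1,0,0,0.008],[0.45,0,0,1,0,0,0],[0.45,0,0,1,0,0,0],[0.45,0,0,1,0,0,0],[0.45,0,0,0.45,0,0,0],[0.45,0,0,0,0,0,0],[1,0,0,0,0,0,0],[1,0,0,0,0,0,0]]' | grep -E 'pos|wrist'
python3 -m handwheel '[[1,0,0,0,0,0,0],[1,0,0,0,0,0,0],[1,0,0,0,0,0,0],[1,0,0,0,0,0,0],[1,0,0,0,0,0,0],[1,0,0,0,0,0,0]]' 40| grep -E 'pos|wrist|open|grasp'
python3 -m handwheel '[[1,0,0,-0.5,0,0,0],[1,0,0,-1,0,0,0],[1,0,0,-1,0,0,0],[1,0,0,-1,0,0,0],[1,0,0,-1,0,0,0],[1,0,0,-1,0,0,0],[1,0,0,-1,0,0,0],[1,0,0,-1,0,0,0]]' | grep -E 'pos|wrist|open'
python3 -m handwheel '[[1,0,0,-1,0,0,-0.045],[1,0,0,-0.5,0,0,0],[1,0,0,0,0,0,0]]' | grep -E 'pos|wrist|open'
python3 - <<'E'
from pl import *
pos();st(.028,.108,.30)
E
```

```text
eef_pos: [0.4345, 0.2771, 0.2934]
wrist_force: [0.1, 0.6, 0.5]
eef_pos: [0.4338, 0.2771, 0.2921]
wrist_force: [0.5, -0.4, 1.9]
opening: 0.0096
grasp_force: 40.0
eef_pos: [0.4339, 0.2768, 0.4434]
wrist_force: [0.2, 0.2, -0.8]
opening: 0.0096
eef_pos: [0.4345, 0.2773, 0.4743]
wrist_force: [0.3, 0.6, -0.8]
opening: 0.0095
grasp in stand [-0.111   0.448   0.3033] F [ 0.2  0.6 -0.8] t 55.3167 0.009546440842093645
t 55.3 shift units [-16.99   6.91   0.12] turn units [ 0.0001 -0.0015  0.0012] | after turn axes [-16.98   6.95   0.17] grasp now [0.4346 0.2778 0.3033] F [ 0.3  0.6 -0.8] op 0.0095 40.0
```

```bash

python3 -m handwheel '[[1,-1,0.41,0,0,0,0.001],[1,-1,0.41,0,0,0,0],[1,-1,0.41,0,0,0,0],[1,-1,0.41,0,0,0,0],[1,-1,0.41,0,0,0,0],[1,-1,0.41,0,0,0,0],[1,-1,0.41,0,0,0,0],[1,-1,0.41,0,0,0,0]]' >/dev/null
python3 -m handwheel '[[1,-1,0.41,0,0,0,0],[1,-1,0.41,0,0,0,0],[1,-1,0.41,0,0,0,0],[1,-1,0.41,0,0,0,0],[1,-1,0.41,0.3,0,0,0],[1,-1,0.41,0.5,0,0,0],[1,-1,0.41,0.5,0,0,0],[1,-1,0.41,0.7,0,0,0]]' >/dev/null
python3 -m handwheel '[[1,-1,0.41,0.3,0,0,0],[1,0,0,0,0,0,0],[1,0,0,0,0,0,0]]' | grep -E 'wrist|open'
python3 - <<'E'
from pl import *
pos();st(.095,.108,.2551)
E
```

```text
wrist_force: [0.2, 0.8, -0.9]
opening: 0.0097
grasp in stand [0.0277 0.1064 0.2524] F [ 0.1  0.8 -0.9] t 56.9 0.009656416007948402
t 56.9 shift units [ 0.1   3.3  -0.16] turn units [-0.0035 -0.0006 -0.0008] | after turn axes [ 0.09  3.31 -0.14] grasp now [ 0.5287 -0.0787  0.2524] F [ 0.2  0.8 -0.9] op 0.0097 40.0
```

```bash

python3 -m handwheel '[[1,0.05,0.32,-0.14,0,0,0],[1,0,1,0,0,0,0],[1,0,1,0,0,0,0],[1,0,0.7,0,0,0,0],[1,0,0.3,0,0,0,0],[1,0,0,0,0,0,0],[1,0,0,0,0,0,0]]' | grep -E 'pos|wrist|open'
python3 -c "
from pl import *
pos()"
python3 -m handwheel '[[1,0,0,0.5,0,0,0],[1,0,0,0.4,0,0,0],[1,0,0,0.3,0,0,0],[1,0,0,0.15,0,0,0],[1,0,0,0,0,0,0],[1,0,0,0,0,0,0]]' | grep -E 'pos|wrist'
python3 -m handwheel '[[1,0,0,0.12,0,0,0],[1,0,0,0,0,0,0]]' | grep -E 'pos|wrist'
python3 - <<'E'
from pl import *
pos();st(.095,.024,.2251)
E
```

```text
eef_pos: [0.596, -0.0841, 0.4277]
wrist_force: [-0.1, 0.9, -1.9]
opening: 0.0095
grasp in stand [0.0944 0.1098 0.2567] F [-0.2  0.9 -1.9] t 57.4833 0.009495638399019417
eef_pos: [0.596, -0.0851, 0.4006]
wrist_force: [0.6, -0.2, -2.1]
eef_pos: [0.5961, -0.0851, 0.3984]
wrist_force: [-0.2, 0.0, -1.7]
grasp in stand [0.0948 0.1087 0.2274] F [-0.2  0.  -1.7] t 58.15 0.00995317611661415
t 58.1 shift units [-4.23 -0.03  0.11] turn units [-0.0017 -0.0003  0.0012] | after turn axes [-4.23 -0.02  0.11] grasp now [ 0.5956 -0.085   0.2274] F [-0.2  0.  -1.7] op 0.01 40.0
```

```bash

python3 -m handwheel '[[1,0,0,0.09,0,0,0],[1,0,0,0,0,0,0]]' | grep -E 'pos|wrist'
python3 -m handwheel '[[1,0,0,0.05,0,0,0],[1,0,0,0,0,0,0]]' | grep -E 'pos|wrist'
python3 -m handwheel '[[1,0,0,0.04,0,0,0],[1,0,0,0,0,0,0]]' | grep -E 'pos|wrist'
python3 - <<'E'
from pl import *
pos();st(.095,.024,.2251)
E
```

```text
eef_pos: [0.5961, -0.0851, 0.3965]
wrist_force: [-0.9, -0.6, -1.9]
eef_pos: [0.5962, -0.0851, 0.3961]
wrist_force: [-0.7, 0.4, 1.1]
eef_pos: [0.5962, -0.085, 0.396]
wrist_force: [-3.3, 0.3, 6.1]
grasp in stand [0.095  0.1088 0.225 ] F [-3.3 -0.2  6.1] t 58.65 0.009868699307745412
t 58.6 shift units [-4.24 -0.03 -0.01] turn units [-0.0014 -0.0001  0.0012] | after turn axes [-4.24 -0.02 -0.01] grasp now [ 0.5957 -0.0849  0.225 ] F [-3.3  0.3  6.1] op 0.0099 40.0
```

```bash

python3 -m handwheel '[[1,-0.4,0,0,0,0,0],[1,-0.6,0,0,0,0,0],[1,-0.6,0,0,0,0,0],[1,-0.6,0,0,0,0,0],[1,-0.6,0,0,0,0,0],[1,-0.6,0,0,0,0,0],[1,-0.6,0,0,0,0,0],[1,-0.2,0,0,0,0,0]]' | grep -E 'pos|wrist|open'
python3 -m handwheel '[[1,0,0,0,0,0,0],[1,0,0,0,0,0,0]]' | grep -E 'pos|wrist|open'
python3 -c "
from pl import *
pos()"
python3 -m handwheel '[[0.9,0,0,-0.03,0,0,0],[0.7,0,0,0,0,0,0],[0.6,0,0,0,0,0,0],[0.5,0,0,0,0,0,0],[0.5,0,0,-0.5,0,0,0],[0.5,0,0,-1,0,0,0],[0.5,0,0,-1,0,0,0],[0.5,0,0,-1,0,0,0]]' | grep -E 'pos|wrist|open'
python3 -m handwheel '[[0.5,1,-0.5,-1,0,0,0],[0.5,1,-0.5,-1,0,0,0],[0.5,1,-0.5,-1,0,0,0],[0.5,1,-0.5,0,0,0,0],[0.5,1,-0.5,0,0,0,0],[0.5,1,-0.5,0,0,0,0],[0.5,1,-0.5,0,0,0,0],[0.5,1,-0.5,0,0,0,0]]' >/dev/null
python3 -m handwheel '[[0.5,1,-0.5,0,0,0,0],[0.5,1,-0.5,0,0,0,0],[0.5,1,-0.5,0,0,0,0],[0.5,1,-0.5,0,0,0,0],[0.5,1,-0.5,0,0,0,0],[0.5,1,-0.5,0,0,0,0],[0.5,1,-0.5,0,0,0,0],[0.5,0,0,0,0,0,0]]' | grep pos
python3 - <<'E'
from pl import *
im=env.camera('scene');T=env.camera('top')
a=cv2.resize(im[120:400,270:520,::-1],(536,600),interpolation=cv2.INTER_CUBIC);b=cv2.resize(T[150:260,340:500,::-1],(262,180));
c=np.zeros((600,798,3),np.uint8);c[:,:536]=a;c[:180,536:]=b;cv2.imwrite('pics/fin.png',c)
E
```

```text
eef_pos: [0.586, -0.17, 0.396]
wrist_force: [-0.0, 5.4, 6.1]
opening: 0.0097
eef_pos: [0.586, -0.1701, 0.396]
wrist_force: [0.3, 1.2, 5.6]
opening: 0.0095
grasp in stand [0.0961 0.023  0.225 ] F [0.2 1.2 5.6] t 59.4833 0.009533718169849286
eef_pos: [0.5858, -0.1686, 0.4665]
wrist_force: [0.6, 0.8, -0.1]
opening: 0.0464
eef_pos: [0.4725, 0.1522, 0.5271]
```

View pics/fin.png

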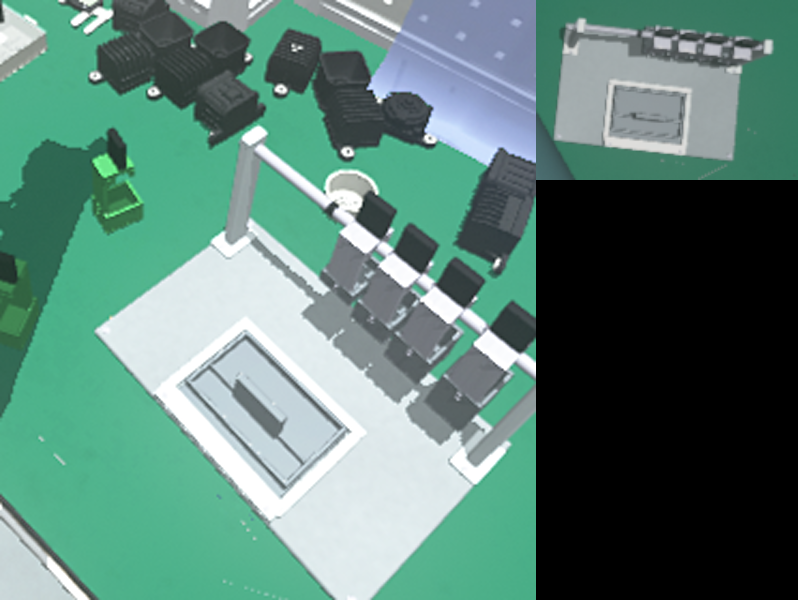

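All four bins hang in a row right of the ring at (335,208), with flat at (350,255) through to deep at (480,380). They are clear of each other, and the tray lies flat in the pocket. Handing in.

```bash
python3 -c "
from workcell import env
print(env.close_job())"
```

```text
the job is handed in; nothing more can be done
None
```

The tray is fitted under the lip and lies flat in the pocket, and all four bins hang free right of the ring, from deep on the right to flat on the left; the job is handed in and no verdict came back.

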